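# Close up loose staves with a straightedge and lock them on the clamping board

## Robot

A 6-joint arm with a two-finger parallel gripper is mounted at the origin on the work surface; the furniture and walls round the work are solid. World frame = base frame: x ahead of the robot, y to its left, z up, the work surface at z = 0. Lengths are in mm, angles in rad, forces in N, time in s.
With the tool pointing down it reaches from about 350 to 975 mm from the base axis. Payload 7.1 kg.
Tool frame: the origin (TCP) lies midway between the tips of the shut fingers; the grasp point (between the pads) lies 19 mm behind it (ctrl.hold_point_z is the distance from the TCP to the grasp point, in mm); x points along the fingers, y is the direction in which the jaws open and shut, and the axes are right-handed (so a half turn about x gives the same grasp; the last joint's range is limited). The gripper opens to 88 mm and grips with 3 to 60 N. Pads are 20 mm wide; open, the fingers measure 115 mm over their backs; the gripper's body (75 mm by 178 mm) begins 61 mm behind the grasp point.
Start: joints at [1.229, 0.423, 1.63, -0, 1.089, -0.019], TCP at [198.232, 592.713, 197.175] pointing down, gripper open.
Joint ranges: [-3, 3], [-0.9, 2.11], [0.09, 2.58], [-1.31, 4.45], [0.11, 2.69], [-2.54, 2.54]. Speed limits (rad/s): [2.39, 2.39, 3.01, 3.14, 3.14, 3.14].

## Interface

Orientations are given as a rotation vector (axis times angle).
In Python, from workcell import ctrl, get_image, calibration gives the robot as it stands.
- The arm moves only by the tool move_arm, never from a script. Its argument "rows" is a list of rows, each a list of 5 numbers: the shift along the world's x, y, z in mm, then the turn about the world's z in rad, then the closure, from -1 (fully open) to 1 (shut). In form: [[tx, ty, tz, roll, jaw], ...]. A call has 1 to 12 rows; each row is the pose to reach, as a shift and turn from the pose measured when the call began; what a row does not reach only later rows make up. A row lasts 1/8 s, in which the tool goes at most 62.5 mm and 10.7 degrees, less where a joint would pass 70% of its speed; a pose out of reach is approached as far as the arm can. A call with a gripper value outside its range is refused whole. The fingers move at their own pace and stop on an object; the grip force is fixed at half the most. Time passes only in rows, so rows that repeat a pose let the fingers close. It gives the time, the measured TCP pose, the force and the opening at its end, in the units of the state.
- ctrl.get_obs(): the state, without advancing time (a new reading comes with each control period).
- get_image(name): name is "scene" or "top"; returns the picture (480x640x3 uint8, blue, green, red); there is no depth.
- calibration(name): a dict with "fx", "fy", "cx", "cy" (pixels), "view" (4x4, takes a point from world to camera coordinates). Camera axes: x right, y up, looking along -z (the intrinsics and any distortion apply to the point x, -y, -z); pixel columns grow to the right and rows downward; lengths in mm; the calibration is good to about 2 mm. A picture is of the moment at which its call begins. calibration takes no time and is no camera call.
- ctrl.close_job(): hands the job in, once; it reports no verdict.
The state is a dict: "t": time; "qpos": joint angles; "qvel": joint speeds; "joint_torque": joint torques, N m; "ee_pos": TCP position; "orientation": TCP orientation; "ft_force": force on the tool from outside, world axes, zero at the start; "moment": the same for the moment, N m; "width": finger opening in mm.
Only numpy, scipy, OpenCV 4.12 (cv2) and the standard library are available. Lean on these libraries where they do the work, as an engineer would, in place of code of your own. Each camera call takes 0.05 s, during which the arm holds its last target.

## Task

Four loose wooden staves lie on the clamping board for a dry fit. Take the tall wooden straightedge from the worktop and, with it and never with the fingers, push the staves home: all ends up against the end stop, and all four tight side by side against the back fence. Then leave the straightedge standing on the board tight along the front of the row, and swing the board's lever round until its nose points squarely at the fence and locks it; disturb nothing else.

Things in the scene. Friction and masses are not known exactly. Their poses are not given: they have to be found in the camera images.
- board: The clamping board: a plywood slab 250 x 235 mm, 15 mm thick, screwed to the worktop at the right, with a fence strip at its back, an end stop strip at its right and a swing lever near its front. In the axes of point corner it reaches from x = -223 to 27 mm and y = -25 to 210 mm. Origin on its underside; its axes are parallel to those of point corner.
- corner (a point): Inner corner of the board, where fence face and end stop face meet, at the level of the board top. x points into the fence, y along the fence away from the end stop, z up; the staves lie at x < 0, y > 0. Both strips stand 20 mm above the board top, 22 mm wide. The fence runs from y = 0 to 128 mm, the end stop from x = 22 to -174 mm.
- pivot (a point): Pivot of the swing lever, at the level of the board top; in the axes of point corner at x = -196, y = 80 mm. The lever is a flat wooden arm 18 mm wide, its top 17.5 mm above the board top; its rounded nose reaches 84.7 mm from the pivot, its hub has a radius of 10.5 mm.
- knob (a point): Middle of the lever's round upright wooden knob, 42 mm from the pivot along the arm, 35.5 mm above the board top. The knob is 18 mm across and stands 18 to 52 mm above the board top; pinch or push it to swing the lever.
- lever (a joint): Lever angle in rad, growing clockwise from above: 0 with the nose pointing along the fence, away from the end stop (corner's +y); 1.57 pointing squarely at the fence (+x). Starts parked open, -0.7 to -0.1; stop at 1.62. Stays where left (light friction). With all tight against the fence the nose meets the straightedge at about 1.43 and locks it near 1.57.
- straightedge_c (a point): Middle of the straightedge: a loose light wooden batten 160 mm long, 24 mm thick, 60 mm tall, standing on its long edge, with a thin finger groove high on both faces. Point 30 mm above its underside; y along its length, x through its thickness. 0.14 to 0.22 kg. Starts at the left near an oak roller; between it and the board are a drawer box 150 mm high and, overhanging beyond x = 0.58 m, a cabinet 260 mm up.
- stave1_c (a point): The middle of a loose wooden stave 140 mm long, 18 mm wide and 16 mm thick, lying flat on the board (this point is 8 mm above the board top). Its y axis runs along its length, x across its width. Four staves, 18, 20, 24 and 26 mm wide, 88 mm together, lie roughly parallel to the fence in any order.
- stave2_c (a point): The middle of a loose wooden stave 140 mm long, 20 mm wide and 16 mm thick, lying flat on the board (this point is 8 mm above the board top). Its y axis runs along its length, x across its width. Four staves, 18, 20, 24 and 26 mm wide, 88 mm together, lie roughly parallel to the fence in any order.
- stave3_c (a point): The middle of a loose wooden stave 140 mm long, 24 mm wide and 16 mm thick, lying flat on the board (this point is 8 mm above the board top). Its y axis runs along its length, x across its width. Four staves, 18, 20, 24 and 26 mm wide, 88 mm together, lie roughly parallel to the fence in any order.
- stave4_c (a point): The middle of a loose wooden stave 140 mm long, 26 mm wide and 16 mm thick, lying flat on the board (this point is 8 mm above the board top). Its y axis runs along its length, x across its width. Four staves, 18, 20, 24 and 26 mm wide, 88 mm together, lie roughly parallel to the fence in any order.
- oak_roller: Bystander: short round oak roller, 23 x 85 x 23 mm, lying on the worktop at the left near the straightedge, length along y; origin under its centre.
- small_stone: Bystander: small flat grey stone, 31 x 45 x 14 mm, lying beside the board, towards the drawer box; origin under its centre.
- small_pack: Bystander: small black pack, 34 x 60 x 38 mm; origin under its centre.

How it is judged (in metres and radians):
On the way, in this order (a step that is already met when the one before it is completed fails the run):
1. the straightedge is lifted off the worktop (height (world z) of straightedge_c above 0.06 m), for 0.1 s.
2. the staves are pushed home against fence and end stop with the straightedge along the front of the row, the lever still open (y of stave1_c in the frame of corner between 0.067 and 0.075 m and angle between the y axis of each of stave1_c, stave2_c, stave3_c, stave4_c, straightedge_c and the y axis of corner, either way round below 0.035 rad and z of each of stave1_c, stave2_c, stave3_c, stave4_c in the frame of corner below 0.012 m and x of stave1_c in the frame of corner between -0.083 and 0 m and y of stave2_c in the frame of corner between 0.067 and 0.075 m and x of stave2_c in the frame of corner between -0.083 and 0 m and y of stave3_c in the frame of corner between 0.067 and 0.075 m and x of stave3_c in the frame of corner between -0.083 and 0 m and y of stave4_c in the frame of corner between 0.067 and 0.075 m and x of stave4_c in the frame of corner between -0.083 and 0 m and x of straightedge_c in the frame of corner between -0.1035 and -0.0975 m and y of straightedge_c in the frame of corner between 0.065 and 0.115 m and angle between straightedge_c's own z axis and vertical below 0.06 rad and z of straightedge_c in the frame of corner below 0.036 m and value of joint lever below 0.6 rad), for 0.2 s.
3. the lever is swung round and locks the straightedge (y of stave1_c in the frame of corner between 0.067 and 0.075 m and angle between the y axis of each of stave1_c, stave2_c, stave3_c, stave4_c, straightedge_c and the y axis of corner, either way round below 0.035 rad and z of each of stave1_c, stave2_c, stave3_c, stave4_c in the frame of corner below 0.012 m and x of stave1_c in the frame of corner between -0.083 and 0 m and y of stave2_c in the frame of corner between 0.067 and 0.075 m and x of stave2_c in the frame of corner between -0.083 and 0 m and y of stave3_c in the frame of corner between 0.067 and 0.075 m and x of stave3_c in the frame of corner between -0.083 and 0 m and y of stave4_c in the frame of corner between 0.067 and 0.075 m and x of stave4_c in the frame of corner between -0.083 and 0 m and x of straightedge_c in the frame of corner between -0.1035 and -0.0975 m and y of straightedge_c in the frame of corner between 0.065 and 0.115 m and angle between straightedge_c's own z axis and vertical below 0.06 rad and z of straightedge_c in the frame of corner below 0.036 m and value of joint lever above 1.46 rad), for 0.2 s.
At the end, for the whole second after the job is handed in: Staves flat, within 2 degrees of the fence's line, ends within 5 mm of the end stop, row closed against the fence with at most 3.5 mm of gaps; straightedge upright along the row, its middle 65 to 115 mm from the end stop; lever at 1.46 rad or more, pressing on it; all released, at rest (all of step 3 and contact force between lever and straightedge above 0.5 N and linear speed of straightedge below 0.01 m/s); the robot touches nothing.
It fails at once if a finger pushes a stave (more than 1 N) (contact force between the fingers and stave1 above 1 N or contact force between the fingers and stave2 above 1 N or contact force between the fingers and stave3 above 1 N or contact force between the fingers and stave4 above 1 N).
It fails at once if a bystander is moved by more than 20 mm (distance of any of oak_roller, small_stone, small_pack from where it was at the start of the episode above 0.02 m).
It also fails if it takes over 64 s, if anything falls off the work surface, if the arm or the gripper's body presses on something with over 40 N, if the wrist force passes 120 N, or if a joint passes its speed limit or range.

## Working session

There is one attempt and no reset: what is moved stays moved. The work goes in short steps, Python scripts to look and compute and a tool call to move; the robot and the scene stay as the last step left them, time stands still between calls to the robot, and variables do not carry over. Pictures are saved under pics/ and viewed, and the job is handed in when it is done.

Besides the shell and the picture viewer there is one more tool, called after "Request:" in YAML: its name, and indented under it one key for each argument. move_arm: Moves the arm, as the interface text tells. Its arguments: {"type":"object","properties":{"rows":{"type":"array"}},"required":["rows"]}

```bash
mkdir -p pics; ls; python3 - <<'E'
from workcell import ctrl, get_image, calibration
import cv2
for n in("scene","top"):
    cv2.imwrite(f"pics/{n}0.png",get_image(n)); c=calibration(n); print(n,c)
o=ctrl.get_obs(); print(o); print(ctrl.hold_point_z)
E
```

```text
pics
scene {'fx': 522.4423088049293, 'fy': 522.4423088049293, 'cx': 316.0057722947198, 'cy': 242.17406862062822, 'view': array([[ 8.74440352e-01, -4.84641510e-01, -2.18329458e-02,
        -3.75409975e+02],
       [ 2.68927892e-01,  4.46788292e-01,  8.53263155e-01,
        -1.32691521e+02],
       [-4.03772039e-01, -7.51999222e-01,  5.21023331e-01,
        -1.16850144e+03],
       [ 0.00000000e+00,  0.00000000e+00,  0.00000000e+00,
         1.00000000e+00]])}
top {'fx': 591.2185680087188, 'fy': 591.2185680087188, 'cx': 319.5497431184196, 'cy': 244.76906233540717, 'view': array([[ 2.87634914e-02, -9.99555445e-01, -7.84687926e-03,
        -3.84996466e+01],
       [ 9.98410389e-01,  2.83481160e-02,  4.87142595e-02,
        -4.08104637e+02],
       [-4.84701591e-02, -9.23559796e-03,  9.98781932e-01,
        -1.45102492e+03],
       [ 0.00000000e+00,  0.00000000e+00,  0.00000000e+00,
         1.00000000e+00]])}
{'t': 0.1, 'qpos': array([ 1.22901092e+00,  4.23723926e-01,  1.63057886e+00, -1.68001627e-05,
        1.08858070e+00, -1.89698769e-02]), 'qvel': array([ 6.22303312e-05, -2.52367668e-03, -1.86298677e-03, -7.19175777e-05,
        2.16258585e-03,  3.16117010e-04]), 'joint_torque': array([ 9.94694201e-04, -5.45614493e+01, -2.74324501e+01,  6.45940402e-02,
        1.87924923e-02,  2.13187207e-06]), 'ee_pos': array([198.06555514, 592.24916705, 196.51836918]), 'orientation': array([ 0.25233802,  1.55612697, -0.25434414]), 'ft_force': array([-0.10255595, -0.41579282,  0.18345008]), 'moment': array([ 0.01725695, -0.01431915, -0.03392222]), 'width': 87.63798214129616}
18.700000000000003
```

View pics/scene0.png

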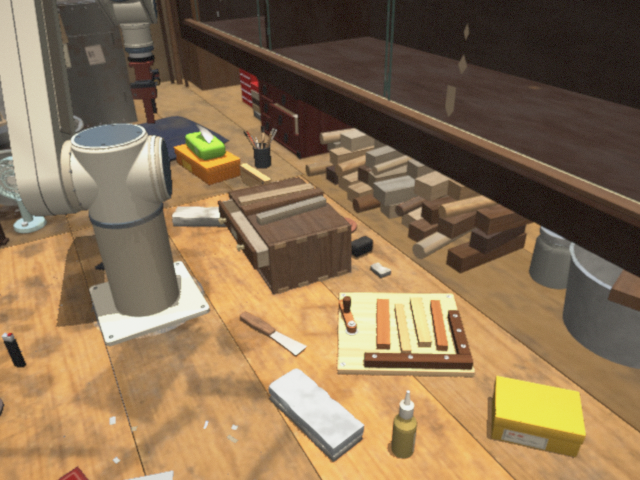

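View pics/top0.png

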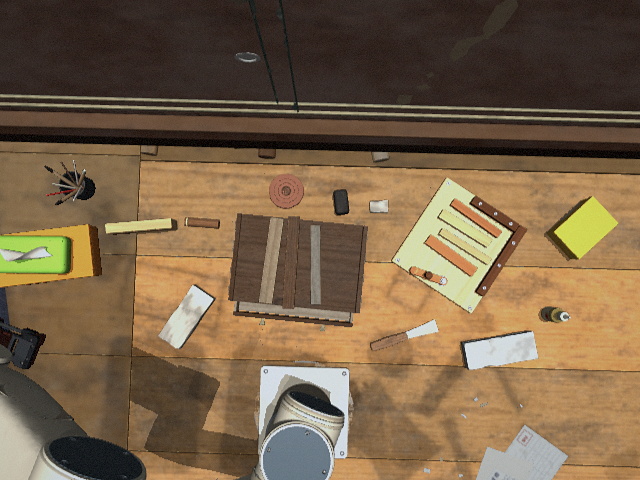

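Top view: the straightedge is at about (140,227), the roller at (202,222), the drawer box at (300,263), the pack at (341,201), the stone at (379,206), the board around (460,245) and the lever knob near (428,275). Next I'll zoom in and measure.

```bash
cat > h.py <<'E'
import numpy as np, cv2
from workcell import ctrl, get_image, calibration
def ray(n,u,v):
    c=calibration(n); V=c["view"]; R=V[:3,:3]; t=V[:3,3]
    d=np.array([(u-c["cx"])/c["fx"],-(v-c["cy"])/c["fy"],-1.0])
    return -R.T@t, R.T@d
def onz(n,u,v,z):
    o,d=ray(n,u,v); return (o+d*(z-o[2])/d[2])
def proj(n,p):
    c=calibration(n); V=c["view"]; q=V[:3,:3]@np.asarray(p,float)+V[:3,3]
    return np.array([c["cx"]+c["fx"]*q[0]/-q[2], c["cy"]-c["fy"]*q[1]/-q[2]])
def tri(u1,v1,u2,v2):
    o1,d1=ray("top",u1,v1);o2,d2=ray("scene",u2,v2)
    A=np.stack([d1,-d2],1); s=np.linalg.lstsq(A,o2-o1,rcond=None)[0]
    return (o1+d1*s[0]+o2+d2*s[1])/2, np.linalg.norm(o1+d1*s[0]-o2-d2*s[1])
def crop(img,x0,y0,w,h,k,f):
    cv2.imwrite(f,cv2.resize(img[y0:y0+h,x0:x0+w],None,fx=k,fy=k,interpolation=cv2.INTER_CUBIC))
E
python3 - <<'E'
import cv2
from h import *
t=cv2.imread("pics/top0.png");s=cv2.imread("pics/scene0.png")
crop(t,380,165,160,150,5,"pics/tb.png");crop(s,325,280,160,100,5,"pics/sb.png");crop(t,90,190,150,60,5,"pics/tl.png")
E
```

```text
(no output)
```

View pics/tb.png

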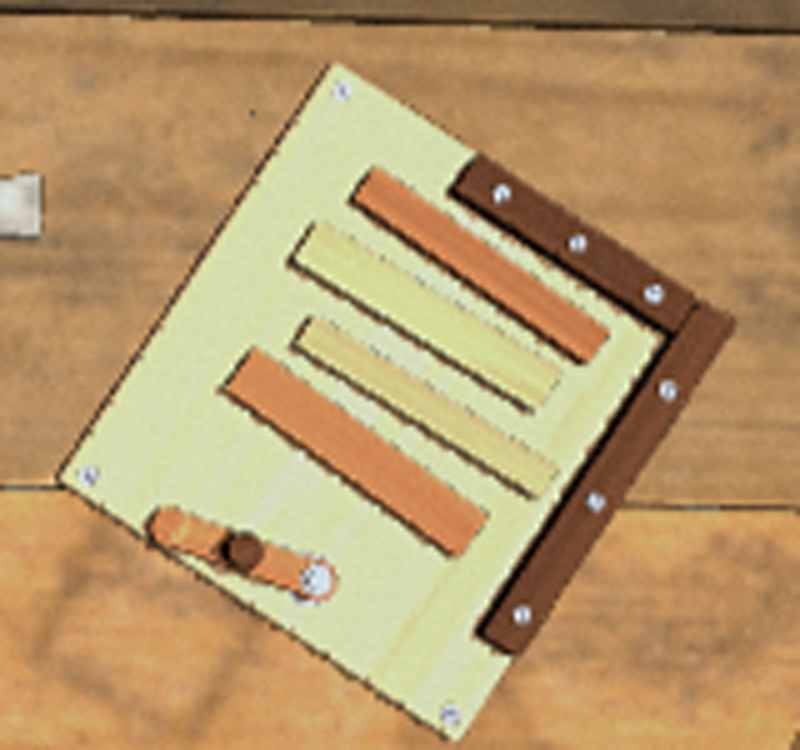

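View pics/sb.png

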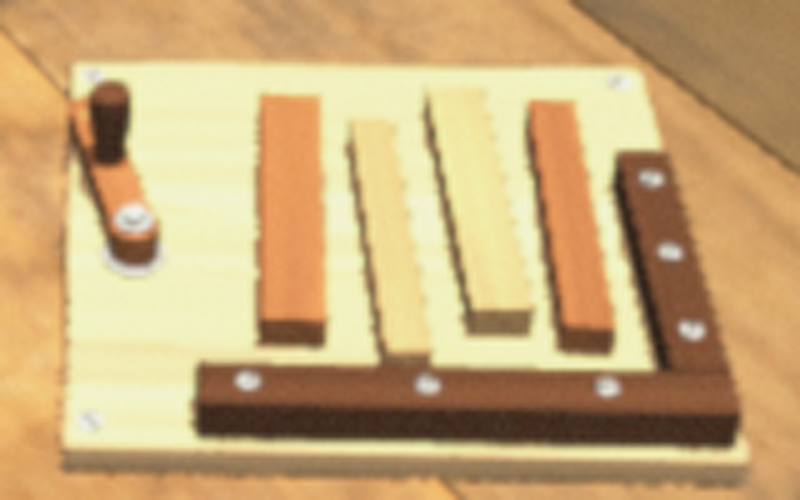

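View pics/tl.png

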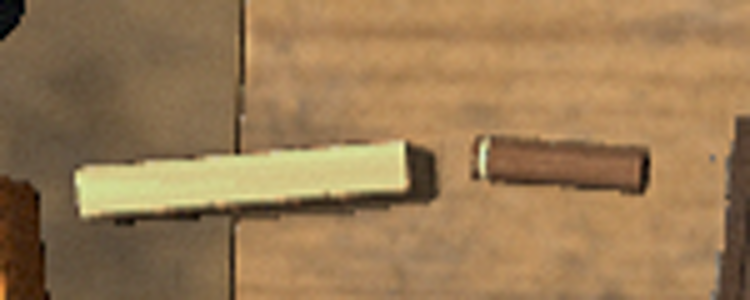

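```bash
cat > board.py <<'E'
from h import *
from scipy.optimize import least_squares
T=lambda X,Y:((X+.5)/5-.5+380,(Y+.5)/5-.5+165)
S=lambda X,Y:((X+.5)/5-.5+325,(Y+.5)/5-.5+280)
obs=[("top",(27,210,0),T(335,65)),("top",(-223,210,0),T(60,480)),("top",(-223,-25,0),T(458,742)),("top",(22,128,20),T(478,155)),("top",(0,128,20),T(452,190)),
("top",(-174,-22,20),T(515,655)),("top",(-174,0,20),T(478,632)),("top",(22,-22,20),T(735,325)),("top",(0,0,20),T(668,332)),
("scene",(-223,210,0),S(73,65)),("scene",(27,210,0),S(640,68)),("scene",(-223,-25,0),S(65,448)),("scene",(-174,0,20),S(198,367)),("scene",(-174,-22,20),S(197,408)),("scene",(22,128,20),S(665,155)),("scene",(0,128,20),S(618,155)),("scene",(22,-22,20),S(738,413))]
def W(p,q):
    c,s=np.cos(p[2]),np.sin(p[2]); q=np.asarray(q,float)
    return np.array([p[0]+c*q[0]-s*q[1],p[1]+s*q[0]+c*q[1],15+q[2]])
def B(p,w):
    c,s=np.cos(p[2]),np.sin(p[2]); d=np.asarray(w,float)-[p[0],p[1],15]
    return np.array([c*d[0]+s*d[1],-s*d[0]+c*d[1],d[2]])
E
python3 - <<'E'
from board import *
def fit(names):
    f=lambda p:np.concatenate([proj(n,W(p,q))-np.array(o) for n,q,o in obs if n in names])
    r=least_squares(f,[580,-350,-.5],x_scale=[100,100,1]); return r.x,f(r.x).reshape(-1,2)
for nm in (("top",),("scene",),("top","scene")):
    p,r=fit(nm); print(nm,p.round(4)); print(r.round(1).tolist())
np.save("board.npy",p)
# staves top-face corners in top view at z=16
st={"A(far orange)":[(375,167),(352,200),(583,364),(609,335)],"B yellow":[(315,222),(290,262),(533,410),(562,372)],
"C yellow":[(308,318),(292,345),(537,500),(558,470)],"D orange":[(252,348),(222,388),(458,557),(487,518)]}
for k,v in st.items():
    q=np.array([B(p,onz("top",*T(*x),31)) for x in v])
    print(k,"ctr",q.mean(0).round(1)[:2],"len",np.linalg.norm(q[0]-q[3]).round(),np.linalg.norm(q[1]-q[2]).round(),"wid",np.linalg.norm(q[0]-q[1]).round(1),np.linalg.norm(q[2]-q[3]).round(1),"ang",[round(float(np.arctan2(-(a-b)[0],(a-b)[1])),3) for a,b in((q[0],q[3]),(q[1],q[2]))], "ymin",q[:,1].min().round(1),"x",q[:,0].round())
print("knob",B(p,onz("top",*T(242,548),15+52)).round(1),"pivot",B(p,onz("top",*T(316,578),15+18)).round(1), "nose", B(p,onz("top",*T(150,528),32.5)).round(1))
L=lambda X,Y:((X+.5)/5-.5+90,(Y+.5)/5-.5+190)
for nm,z,v in (("straight",60,[(78,170),(85,217),(408,191),(405,142)]),("roller",12,[(478,137),(478,180),(645,192),(648,148)])):
    q=np.array([onz("top",*L(*x),z) for x in v]); print(nm,q.round(1).tolist(),q.mean(0).round(1)); d=(q[0]+q[1]-q[2]-q[3]);print("ang of long axis from +y (ccw)",np.arctan2(-d[0],d[1]),np.linalg.norm(d)/2)
print("corner",W(p,[0,0,0]))
def wz(n,u,v,z):print(n,onz(n,u,v,z).round())
wz("top",341,190,38);wz("top",379,206,14);
for u,v in((237,215),(367,225),(362,311),(230,300)):wz("top",u,v,150)
E
```

```text
('top',) [ 453.2981 -498.3666   -0.5572]
[[-0.6, -1.4], [-1.1, -0.1], [-0.2, 0.7], [-0.3, -0.6], [-0.0, -0.1], [0.5, 1.0], [0.2, 0.5], [0.4, -0.6], [1.2, 0.6]]
('scene',) [ 452.1136 -500.6587   -0.5551]
[[-0.7, -0.3], [0.2, 0.4], [-0.7, 0.4], [-0.5, -0.6], [0.0, -0.3], [0.8, -0.5], [-0.7, -0.7], [1.5, 0.8]]
('top', 'scene') [ 452.991  -499.3027   -0.5558]
[[-0.3, -1.2], [-0.7, 0.2], [0.3, 0.9], [0.0, -0.4], [0.3, 0.1], [1.0, 1.1], [0.7, 0.7], [0.7, -0.5], [1.6, 0.7], [-0.6, -0.8], [0.1, -0.0], [-0.6, -0.3], [-0.6, -1.3], [-0.0, -1.0], [0.7, -1.0], [-0.8, -1.2], [1.4, 0.2]]
A(far orange) ctr [-23.2  96.8] len 140.0 137.0 wid 19.8 19.1 ang [-0.046, -0.04] ymin 26.3 x [-10. -30. -36. -17.]
B yellow ctr [-58.4 105.8] len 140.0 138.0 wid 23.1 23.4 ang [0.033, 0.032] ymin 35.6 x [-49. -72. -68. -45.]
C yellow ctr [-96.3  82.1] len 141.0 140.0 wid 15.4 17.9 ang [0.033, 0.016] ymin 11.5 x [ -90. -106. -104.  -86.]
D orange ctr [-133.    98.3] len 140.0 140.0 wid 24.4 23.7 ang [-0.047, -0.041] ymin 27.5 x [-118. -142. -148. -124.]
knob [-205.4  123.9   52. ] pivot [-194.5   81.2   18. ] nose [-218.5  161.2   17.5]
straight [[442.8, 487.7, 60.0], [420.3, 483.3, 60.0], [437.2, 328.9, 60.0], [460.7, 331.3, 60.0]] [440.2 407.8  60. ]
ang of long axis from +y (ccw) 0.11115262871317963 156.41870194610735
roller [[468.3, 307.8, 12.0], [447.0, 307.0, 12.0], [443.4, 224.0, 12.0], [465.2, 223.3, 12.0]] [456.  265.5  12. ]
ang of long axis from +y (ccw) -0.04010295726680161 83.81376676683873
corner [ 452.99103659 -499.30271861   15.        ]
top [543. -75.  38.]
top [ 509. -171.   14.]
top [464. 159. 150.]
top [ 449. -133.  150.]
top [ 258. -127.  150.]
top [274. 168. 150.]
```

```bash
python3 - <<'E'
from h import *
from scipy.spatial.transform import Rotation as R
o=ctrl.get_obs(); M=R.from_rotvec(o["orientation"]).as_matrix(); print(M.round(3)); print("jaw ang",np.arctan2(M[1,1],M[0,1]))
s=cv2.imread("pics/scene0.png"); crop(s,170,150,120,90,6,"pics/sl.png")
# triangulate straightedge top corner far right
for p in [(460.7,331.3,60),(437.2,328.9,60),(437.2,328.9,0),(442.8,487.7,60)]: print(proj("scene",p))
E
```

```text
[[-0.     0.317  0.948]
 [-0.001  0.948 -0.317]
 [-1.    -0.001 -0.   ]]
jaw ang 1.247988605888622
[271.34119867 178.9052232 ]
[264.53024443 180.92137718]
[265.97060958 198.92084663]
[245.8790161  162.85548595]
```

View pics/sl.png

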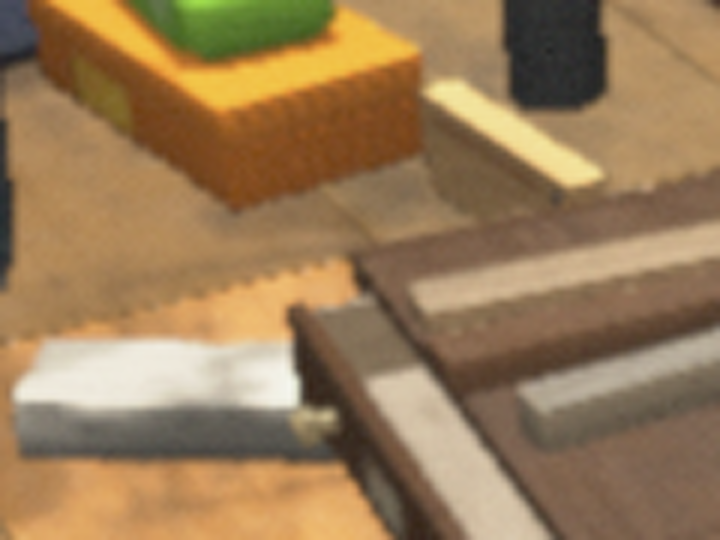

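Request:
move_arm:
  rows:
    - [60, -46, 0, -0.17, -1]
    - [120, -92, 0, -0.34, -1]
    - [180, -138, 0, -0.51, -1]
    - [242, -184.5, 0, -0.68, -1]
    - [242, -184.5, 0, -0.85, -1]
    - [242, -184.5, 0, -1.02, -1]
    - [242, -184.5, -40, -1.137, -1]
    - [242, -184.5, -80, -1.137, -1]
    - [242, -184.5, -80, -1.137, -1]

```text
t: 1.23
ee_pos: [438.1, 405.8, 113.5]
orientation: [1.121, 1.261, -1.134]
ft_force: [0.2, -0.3, 0.5]
width: 87.7
```

```bash
python3 - <<'E'
from h import *
o=ctrl.get_obs(); print(o["t"],o["ee_pos"],o["qpos"],o["width"])
crop(get_image("top"),80,150,160,120,5,"pics/t1.png")
E
```

```text
1.225 [438.06198495 405.80898139 113.51460781] [7.26828356e-01 4.91755545e-01 1.74383081e+00 9.86407008e-04
 9.14039142e-01 6.15229566e-01] 87.6742850601566
```

View pics/t1.png

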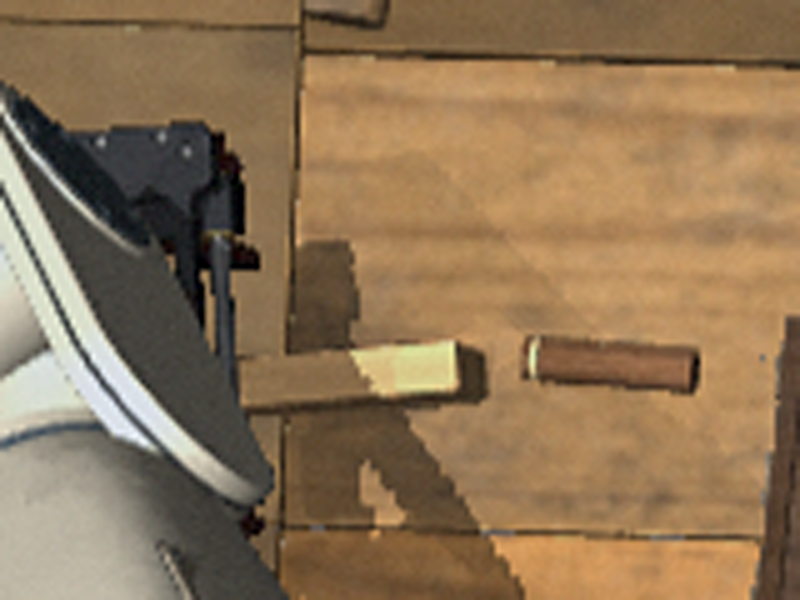

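The gripper straddles the straightedge across x, and the roller is clear. Next I'll lower and grip.

Request:
move_arm:
  rows:
    - [2, 2, -30, 0, -1]
    - [2, 2, -60, 0, -1]
    - [2, 2, -86.5, 0, -1]
    - [2, 2, -86.5, 0, -1]
    - [2, 2, -86.5, 0, 1]
    - [2, 2, -86.5, 0, 1]
    - [2, 2, -86.5, 0, 1]
    - [2, 2, -86.5, 0, 1]
    - [2, 2, -86.5, 0, 1]
    - [2, 2, -86.5, 0, 1]

```text
t: 2.52
ee_pos: [441.3, 409.0, 29.0]
orientation: [1.124, 1.261, -1.131]
ft_force: [-0.1, -0.4, -0.0]
width: 31.3
```

```bash
python3 - <<'E'
from h import *
o=ctrl.get_obs(); print(o["t"],o["ee_pos"],o["qpos"],o["width"],o["ft_force"])
i=get_image("scene"); cv2.imwrite("pics/s2f.png",i); crop(i,170,80,160,120,5,"pics/s2.png")
E
```

```text
2.525 [441.27893261 409.01305079  29.04516779] [7.27229156e-01 6.20399154e-01 1.76666406e+00 1.20281354e-03
 7.58919946e-01 6.15266610e-01] 31.342116708882475 [-0.07819044 -0.43196793 -0.03887304]
```

View pics/s2.png

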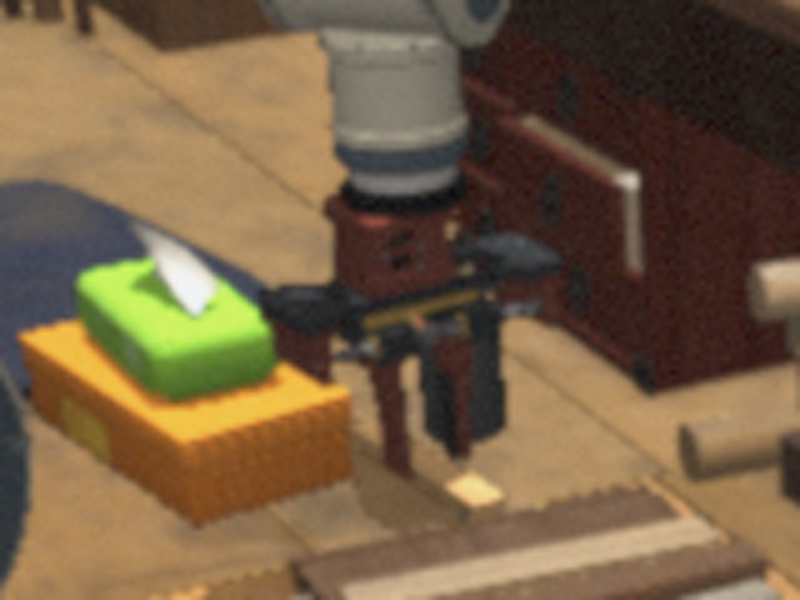

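Request:
move_arm:
  rows:
    - [0, 0, 0, 0, 1]
    - [0, 0, 0, 0, 1]
    - [0, 0, 0, 0, 1]
    - [0, 0, 0, 0, 1]

```text
t: 3.08
ee_pos: [441.2, 409.0, 29.0]
orientation: [1.123, 1.261, -1.131]
ft_force: [-0.7, -0.7, 0.9]
width: 23.8
```

Request:
move_arm:
  rows:
    - [0, 0, 20, 0, 1]
    - [0, 0, 60, 0, 1]
    - [0, 0, 110, 0, 1]
    - [0, 0, 150, 0, 1]
    - [0, 0, 182, 0, 1]
    - [0, 0, 182, 0, 1]

```text
t: 3.82
ee_pos: [442.6, 410.2, 214.8]
orientation: [1.129, 1.26, -1.125]
ft_force: [0.2, -0.2, -1.7]
width: 23.8
```

```bash
cat >> h.py <<'E'
from scipy.spatial.transform import Rotation as Rot
def state():
    o=ctrl.get_obs(); M=Rot.from_rotvec(o["orientation"]).as_matrix()
    print("t",o["t"],"ee",o["ee_pos"].round(2),"jaw",round(float(np.arctan2(M[1,1],M[0,1])),4),"tilt",M[:2,0].round(4),"F",o["ft_force"].round(1),"w",round(o["width"],1),"q",o["qpos"].round(2))
    return o
E
python3 - <<'E'
from h import *
state()
crop(get_image("scene"),170,50,200,150,4,"pics/s3.png")
E
```

```text
t 3.825 ee [442.63 410.19 214.81] jaw 0.1111 tilt [0.001 0.002] F [ 0.2 -0.2 -1.7] w 23.8 q [0.73 0.37 1.67 0.   1.1  0.62]
```

View pics/s3.png

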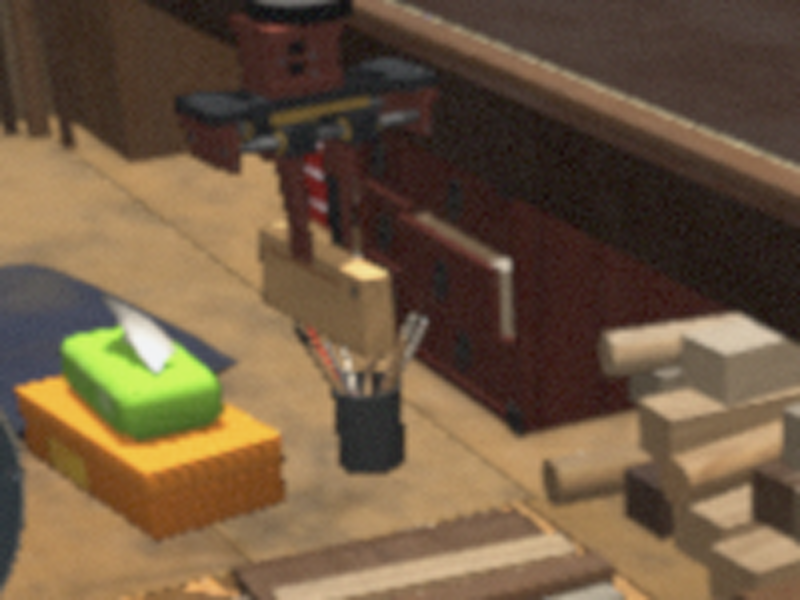

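Request:
move_arm:
  rows:
    - [0, -25, 0, 0, 1]
    - [0, -75, 0, 0.05, 1]
    - [0, -130, 0, 0.15, 1]
    - [0, -185, 0, 0.25, 1]
    - [0, -240, 0, 0.35, 1]
    - [0, -295, 0, 0.45, 1]
    - [0, -350, 0, 0.55, 1]
    - [0, -405, 0, 0.65, 1]
    - [0, -460, 0, 0.75, 1]
    - [0, -515, 0, 0.83, 1]
    - [0, -570, 0, 0.904, 1]
    - [0, -620, 0, 0.904, 1]

```text
t: 5.38
ee_pos: [439.1, -212.6, 211.1]
orientation: [0.435, 1.53, -0.437]
ft_force: [0.3, -0.0, -1.4]
width: 23.5
```

```bash
python3 - <<'E'
from h import *
state()
E
```

```text
t 5.375 ee [ 439.12 -212.58  211.07] jaw 1.0149 tilt [-0.0035 -0.0005] F [ 0.3 -0.  -1.4] w 23.5 q [-0.47  0.2   1.91 -0.    1.03 -1.49]
```

Request:
move_arm:
  rows:
    - [0, -30, -10, 0, 1]
    - [0, -60, -50, 0, 1]
    - [20, -79, -91, 0, 1]
    - [51, -79, -91, 0, 1]
    - [51, -79, -111, 0, 1]
    - [51, -79, -111, 0, 1]
    - [51, -79, -111, 0, 1]

```text
t: 6.25
ee_pos: [488.9, -291.4, 99.8]
orientation: [0.435, 1.531, -0.437]
ft_force: [-0.1, -0.5, -2.0]
width: 23.7
```

```bash
python3 - <<'E'
from board import *
state(); p=np.load("board.npy"); print(B(p,ctrl.get_obs()["ee_pos"]))
t=get_image("top");s=get_image("scene");cv2.imwrite("pics/s4f.png",s)
crop(t,380,165,160,150,5,"pics/t4.png");crop(s,310,230,180,150,4,"pics/s4.png")
E
```

```text
t 6.25 ee [ 488.87 -291.43   99.81] jaw 1.0145 tilt [-0.0049  0.0003] F [-0.1 -0.5 -2. ] w 23.7 q [-0.56  0.47  1.82 -0.    0.85 -1.57]
[-79.1942618  195.51376625  84.80561138]
```

View pics/t4.png

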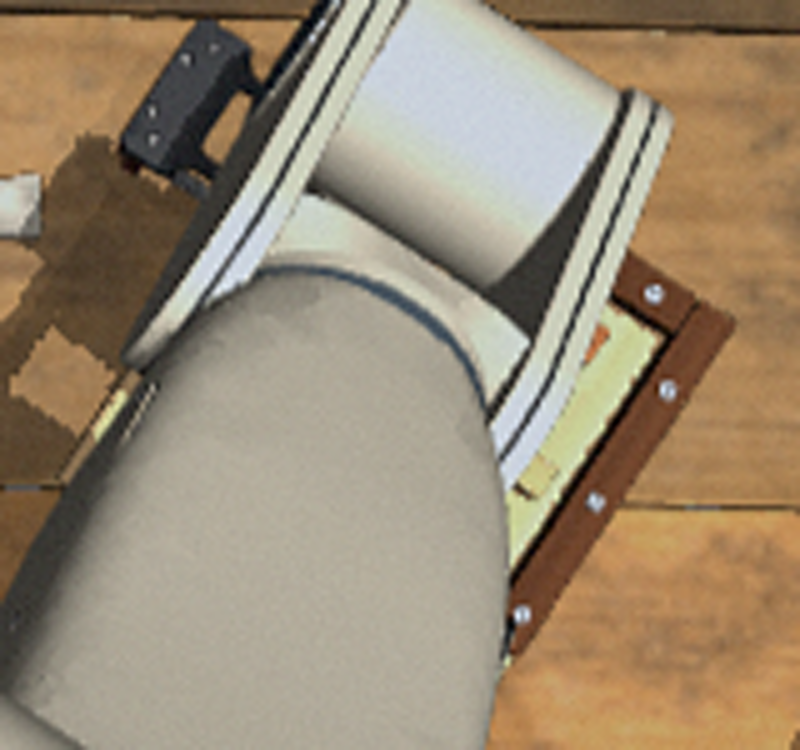

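View pics/s4.png

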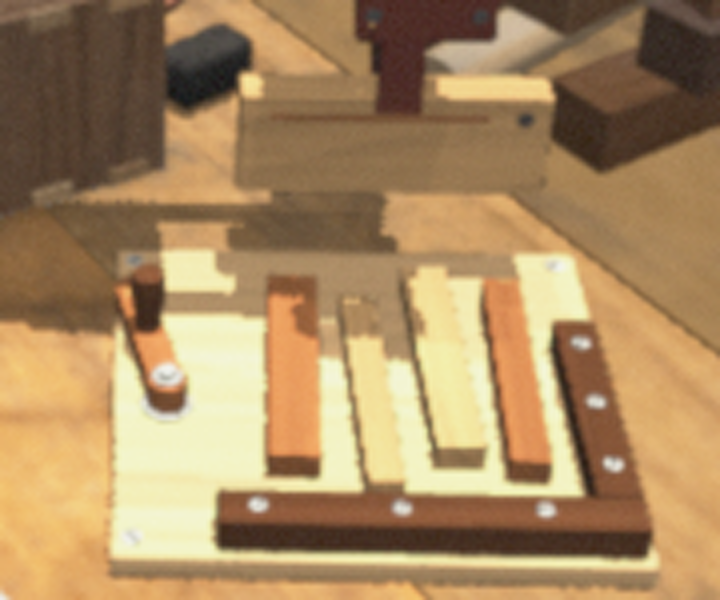

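```bash
python3 - <<'E'
from board import *
p=np.load("board.npy")
Q=lambda X,Y:((X+.5)/4-.5+310,(Y+.5)/4-.5+230)
for X,Y,z in((237,187,70.8),(546,192,70.8),(239,97,130.8),(553,100,130.8)):print(B(p,onz("scene",*Q(X,Y),z)).round(1))
E
```

```text
[-158.5  191.2   55.8]
[  3.5 189.7  55.8]
[-159.5  186.2  115.8]
[  0.  185.9 115.8]
```

Request:
move_arm:
  rows:
    - [0, 0, -25, 0, 1]
    - [0, 0, -45, 0, 1]
    - [0, 0, -54, 0, 1]
    - [0, 0, -54, 0, 1]
    - [0, 0, -54, 0, 1]

```text
t: 6.98
ee_pos: [490.3, -292.1, 47.4]
orientation: [0.434, 1.528, -0.437]
ft_force: [0.4, -0.7, -2.0]
width: 23.4
```

```bash
python3 - <<'E'
from board import *
o=state(); p=np.load("board.npy"); print(B(p,o["ee_pos"]))
s=get_image("scene")
crop(s,310,230,180,150,4,"pics/s5.png")
E
```

```text
t 6.975 ee [ 490.27 -292.12   47.43] jaw 1.0146 tilt [-0.0021 -0.0015] F [ 0.4 -0.7 -2. ] w 23.4 q [-0.56  0.56  1.84 -0.    0.75 -1.57]
[-77.64359419 195.67047385  32.43496834]
```

View pics/s5.png

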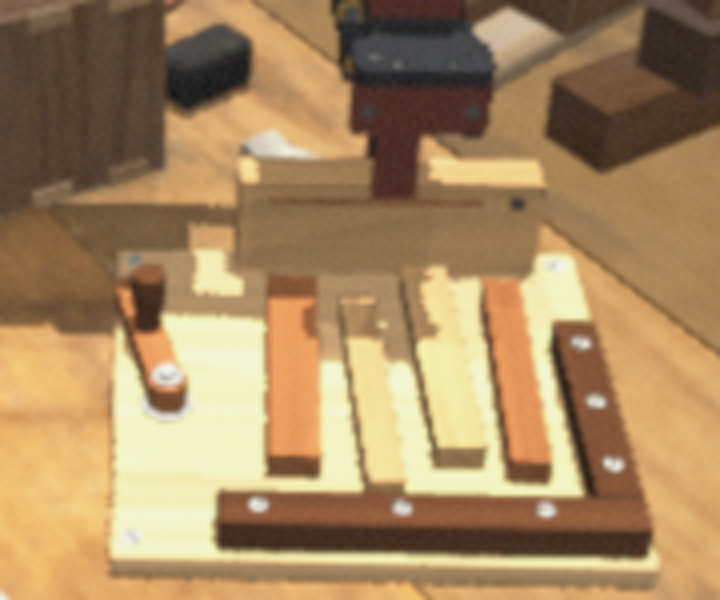

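Request:
move_arm:
  rows:
    - [-3, -5, -1.5, 0, 1]
    - [-6, -9.7, -1.5, 0, 1]
    - [-9, -14.5, -1.5, 0, 1]
    - [-12, -19.3, -1.5, 0, 1]
    - [-15, -24.2, -1.5, 0, 1]
    - [-18, -29, -1.5, 0, 1]
    - [-20, -32.2, -1.5, 0, 1]
    - [-20, -32.2, -1.5, 0, 1]

```text
t: 8.02
ee_pos: [470.0, -324.7, 45.9]
orientation: [0.434, 1.528, -0.438]
ft_force: [-1.0, 0.5, -1.1]
width: 23.5
```

```bash
python3 - <<'E'
from board import *
o=state(); p=np.load("board.npy"); print(B(p,o["ee_pos"]))
s=get_image("scene")
crop(s,310,230,180,150,4,"pics/s6.png")
E
```

```text
t 8.025 ee [ 470.05 -324.67   45.95] jaw 1.0144 tilt [-0.0021 -0.0017] F [-1.   0.5 -1.1] w 23.5 q [-0.62  0.56  1.84 -0.    0.75 -1.64]
[-77.65258491 157.34847877  30.94802871]
```

View pics/s6.png

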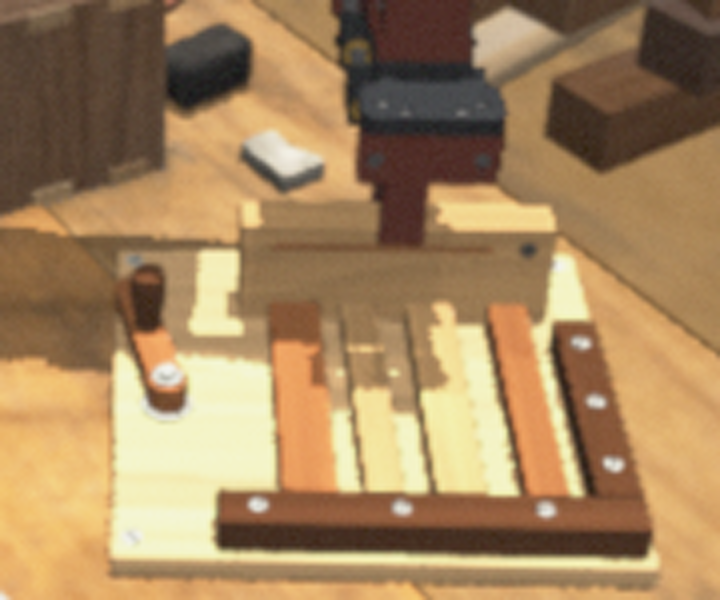

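Request:
move_arm:
  rows:
    - [-1, -1.6, 0, 0, 1]
    - [-2, -3.2, 0, 0, 1]
    - [-3, -4.8, 0, 0, 1]
    - [-3, -4.8, 0, 0, 1]

```text
t: 8.57
ee_pos: [467.4, -329.0, 46.0]
orientation: [0.435, 1.528, -0.438]
ft_force: [2.7, 3.6, -0.8]
width: 23.8
```

Request:
move_arm:
  rows:
    - [-0.6, -1, 0, 0, 1]
    - [-1.2, -2, 0, 0, 1]
    - [-1.2, -2, 0, 0, 1]

```text
t: 8.95
ee_pos: [466.8, -330.1, 46.3]
orientation: [0.437, 1.527, -0.437]
ft_force: [4.6, 7.5, 1.6]
width: 23.6
```

```bash
python3 - <<'E'
from board import *
o=state(); p=np.load("board.npy"); print(B(p,o["ee_pos"]))
s=get_image("scene")
crop(s,310,230,180,150,4,"pics/s7.png")
E
```

```text
t 8.95 ee [ 466.84 -330.12   46.26] jaw 1.0135 tilt [-0.0008  0.    ] F [4.6 7.5 1.6] w 23.6 q [-0.64  0.56  1.83 -0.    0.75 -1.65]
[-77.4979468  151.0198517   31.26355812]
```

View pics/s7.png

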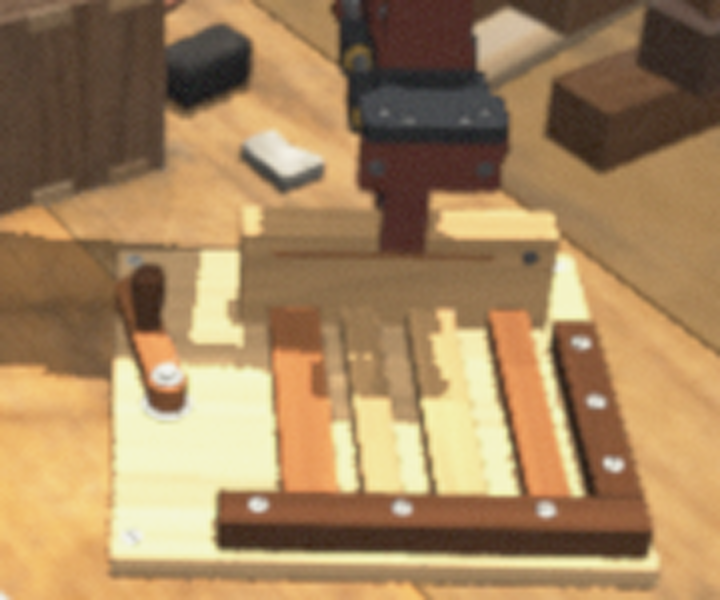

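```bash
python3 - <<'E'
from board import *
p=np.load("board.npy")
Q=lambda X,Y:((X+.5)/4-.5+310,(Y+.5)/4-.5+230)
for X,Y in((271,312),(284,490),(322,310),(334,490),(358,490),(404,492)):print(B(p,onz("scene",*Q(X,Y),31)).round(1))
print(W(p,[-167,88,0]),W(p,[-90,170,0]))
E
```

```text
[-141.7  135.8   16. ]
[-142.3    4.1   16. ]
[-115.3  138.    16. ]
[-119.2    4.7   16. ]
[-108.1    5.    16. ]
[-87.    4.2  16. ]
[ 357.55664304 -336.43689491   15.        ] [ 466.23117771 -307.40509313   15.        ]
```

Request:
move_arm:
  rows:
    - [3, 5, 0, 0, 1]
    - [6, 10, 10, 0, 1]
    - [6, 10, 45, -0.1, 1]
    - [6, 10, 75, -0.25, 1]
    - [-10, 5, 75, -0.42, 1]
    - [-30, 0, 75, -0.6, 1]
    - [-50, -3, 75, -0.78, 1]
    - [-70, -5, 75, -0.96, 1]
    - [-90, -7, 75, -1.14, 1]
    - [-108, -7, 75, -1.32, 1]
    - [-108, -7, 75, -1.48, 1]
    - [-108, -7, 75, -1.5698, 1]

```text
t: 10.5
ee_pos: [358.7, -337.4, 122.0]
orientation: [1.609, 0.89, -1.608]
ft_force: [-0.8, -0.5, -1.8]
width: 23.5
```

Request:
move_arm:
  rows:
    - [0, 0, 0, 0, 1]
    - [0, 0, 0, 0, 1]

```text
t: 10.75
ee_pos: [358.8, -337.5, 122.3]
orientation: [1.607, 0.89, -1.607]
ft_force: [0.7, 0.8, -1.0]
width: 23.8
```

```bash
python3 - <<'E'
from board import *
o=state(); p=np.load("board.npy"); print(B(p,o["ee_pos"]))
s=get_image("scene")
crop(s,300,210,200,170,4,"pics/s8.png")
crop(get_image("top"),380,165,160,150,5,"pics/t8.png")
E
```

```text
t 10.75 ee [ 358.75 -337.49  122.33] jaw -0.5583 tilt [ 0.0005 -0.0007] F [ 0.7  0.8 -1. ] w 23.8 q [-0.78  0.34  1.97 -0.    0.83 -0.22]
[-165.42649958   87.73510983  107.32659407]
```

View pics/s8.png

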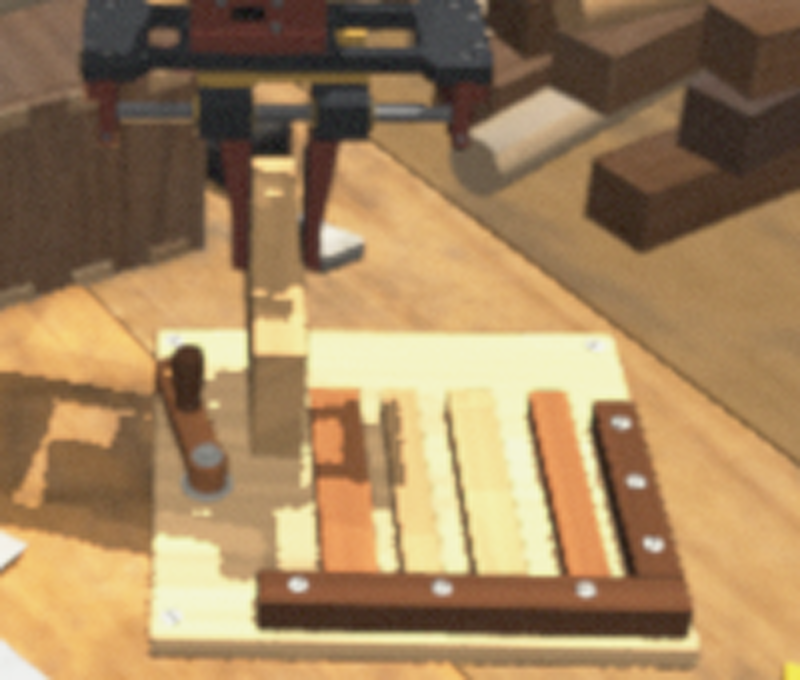

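View pics/t8.png

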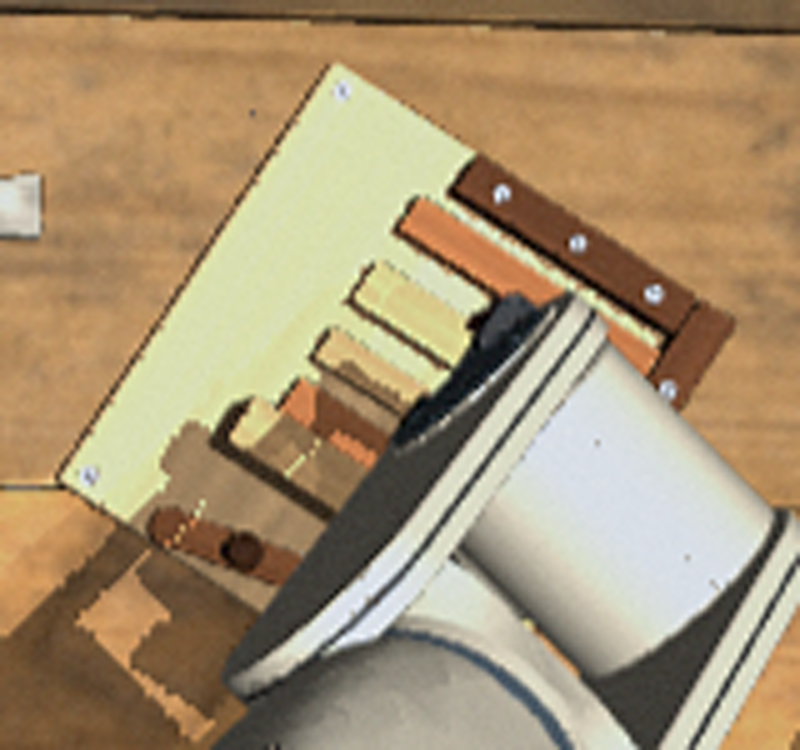

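```bash
python3 - <<'E'
from board import *
p=np.load("board.npy")
Q=lambda X,Y:((X+.5)/4-.5+300,(Y+.5)/4-.5+210)
for X,Y,z in((250,452,93.3),(303,456,93.3),(249,350,153.3),(309,355,153.3)):print(B(p,onz("scene",*Q(X,Y),z)).round(1))
E
```

```text
[-177.9   13.4   78.3]
[-154.    11.2   78.3]
[-179.8   10.8  138.3]
[-153.8    7.7  138.3]
```

Request:
move_arm:
  rows:
    - [0, 0, -25, 0, 1]
    - [0, 0, -50, 0, 1]
    - [0, 0, -68, 0, 1]
    - [0, 0, -77, 0, 1]
    - [0, 0, -77, 0, 1]
    - [0, 0, -77, 0, 1]

```text
t: 11.6
ee_pos: [359.1, -337.8, 45.7]
orientation: [1.608, 0.889, -1.607]
ft_force: [-0.1, 0.2, -2.4]
width: 23.4
```

```bash
python3 - <<'E'
from board import *
o=state(); p=np.load("board.npy"); print(B(p,o["ee_pos"]))
s=get_image("scene")
crop(s,300,210,200,170,4,"pics/s9.png")
E
```

```text
t 11.6 ee [ 359.1  -337.77   45.68] jaw -0.5587 tilt [ 0.0011 -0.0011] F [-0.1  0.2 -2.4] w 23.4 q [-0.78  0.48  2.01 -0.    0.65 -0.22]
[-164.9848532    87.68134929   30.68412491]
```

View pics/s9.png

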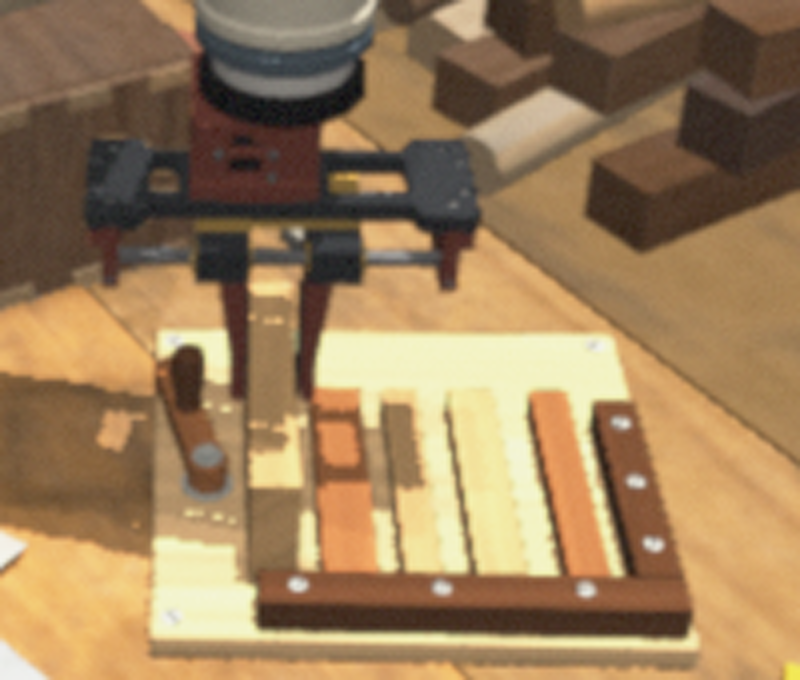

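Request:
move_arm:
  rows:
    - [4, -2.5, 0, 0.002, 1]
    - [8, -5, 0, 0.002, 1]
    - [12, -7.5, 0, 0.002, 1]
    - [16, -9.9, 0, 0.002, 1]
    - [20, -12.4, 0, 0.002, 1]
    - [24, -14.9, 0, 0.002, 1]
    - [28, -17.4, 0, 0.002, 1]
    - [32, -19.9, 0, 0.002, 1]
    - [36, -22.4, 0, 0.002, 1]
    - [40, -24.8, 0, 0.002, 1]
    - [44, -27.3, 0, 0.002, 1]
    - [48, -29.8, 0, 0.002, 1]

```text
t: 13.15
ee_pos: [407.3, -367.7, 45.7]
orientation: [1.606, 0.891, -1.606]
ft_force: [-1.6, 1.1, 0.1]
width: 23.6
```

```bash
python3 - <<'E'
from board import *
o=state(); p=np.load("board.npy"); print(B(p,o["ee_pos"]))
s=get_image("scene")
crop(s,300,210,200,170,4,"pics/s10.png")
E
```

```text
t 13.15 ee [ 407.32 -367.7    45.74] jaw -0.5567 tilt [ 0.001  -0.0011] F [-1.6  1.1  0.1] w 23.6 q [-0.76  0.53  1.89 -0.    0.72 -0.2 ]
[-108.23864298   87.69982612   30.74114058]
```

View pics/s10.png

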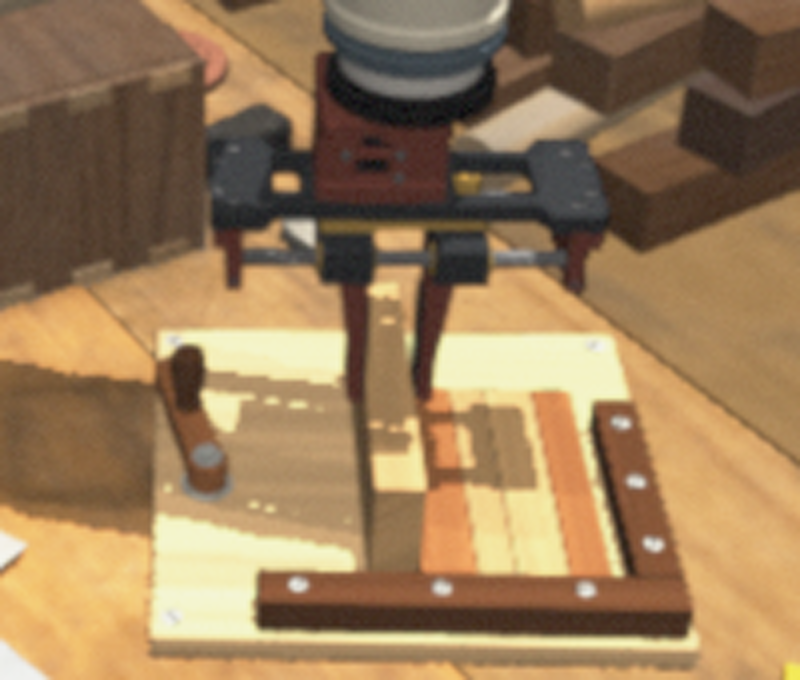

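Works well: the row is closing with about 8 mm to go.

Request:
move_arm:
  rows:
    - [2, -1.2, 0, 0, 1]
    - [4, -2.5, 0, 0, 1]
    - [6, -3.7, 0, 0, 1]
    - [7, -4.4, 0, 0, 1]
    - [7, -4.4, 0, 0, 1]

```text
t: 13.82
ee_pos: [414.5, -372.2, 45.8]
orientation: [1.606, 0.891, -1.606]
ft_force: [-2.5, 0.5, 0.0]
width: 23.5
```

Request:
move_arm:
  rows:
    - [0.7, -0.4, 0, 0, 1]
    - [1.4, -0.9, 0, 0, 1]
    - [1.4, -0.9, 0, 0, 1]

```text
t: 14.2
ee_pos: [414.8, -372.3, 45.5]
orientation: [1.606, 0.894, -1.607]
ft_force: [-5.2, 3.6, 2.7]
width: 23.5
```

Request:
move_arm:
  rows:
    - [1, -0.6, 0, 0, 1]
    - [2, -1.2, 0, 0, 1]
    - [2, -1.2, 0, 0, 1]

```text
t: 14.58
ee_pos: [415.0, -372.2, 45.0]
orientation: [1.605, 0.898, -1.61]
ft_force: [-6.4, 3.2, 3.2]
width: 23.4
```

```bash
python3 - <<'E'
from board import *
o=state(); p=np.load("board.npy"); print(B(p,o["ee_pos"]))
s=get_image("scene")
crop(s,360,270,130,115,6,"pics/s11.png")
E
```

```text
t 14.575 ee [ 415.   -372.2    45.05] jaw -0.5563 tilt [-0.0048  0.0034] F [-6.4  3.2  3.2] w 23.4 q [-0.75  0.55  1.86 -0.    0.74 -0.19]
[-99.33058903  87.92593839  30.04807013]
```

View pics/s11.png

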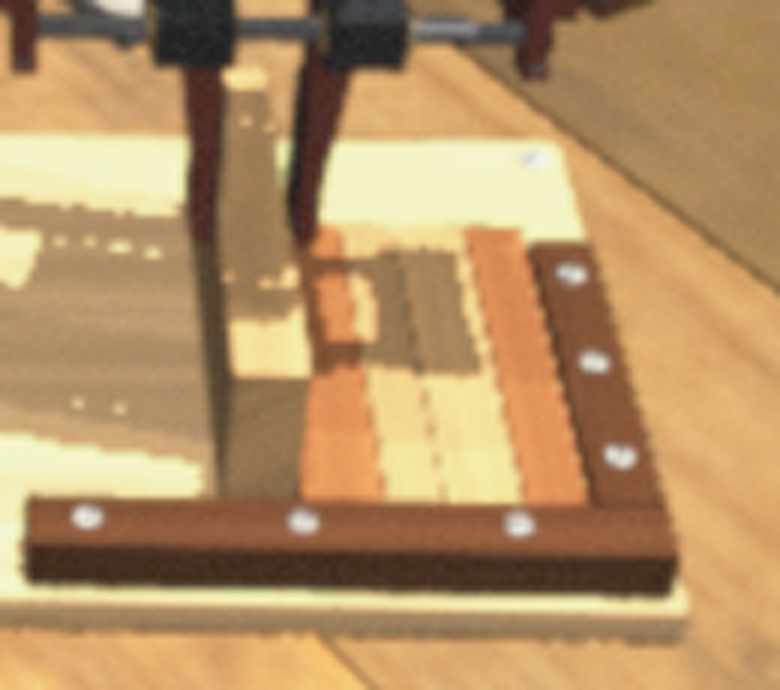

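Request:
move_arm:
  rows:
    - [0.4, -0.2, -0.8, 0, 1]
    - [0.4, -0.2, -1.5, 0, 1]
    - [0.4, -0.2, -1.5, 0, 1]
    - [0.4, -0.2, -1.5, 0, 1]

```text
t: 15.12
ee_pos: [414.9, -372.1, 43.7]
orientation: [1.605, 0.899, -1.61]
ft_force: [-5.8, 2.6, 3.8]
width: 23.6
```

```bash
python3 - <<'E'
from board import *
o=state(); p=np.load("board.npy"); print(B(p,o["ee_pos"]))
E
```

```text
t 15.125 ee [ 414.9  -372.14   43.68] jaw -0.5563 tilt [-0.0057  0.004 ] F [-5.8  2.6  3.8] w 23.6 q [-0.75  0.55  1.86 -0.    0.74 -0.19]
[-99.4470954   87.92223359  28.67752164]
```

Request:
move_arm:
  rows:
    - [0, 0, 0, 0, 0.2]
    - [0, 0, 0, 0, 0.0]
    - [0, 0, 0, 0, 0.0]
    - [0, 0, 0, 0, 0.0]

```text
t: 15.62
ee_pos: [415.2, -372.4, 43.8]
orientation: [1.605, 0.899, -1.61]
ft_force: [-0.8, 0.8, -0.2]
width: 44.1
```

```bash
python3 - <<'E'
from board import *
o=state(); p=np.load("board.npy"); print(B(p,o["ee_pos"]))
s=get_image("scene")
crop(s,360,270,130,115,6,"pics/s12.png")
E
```

```text
t 15.625 ee [ 415.23 -372.36   43.76] jaw -0.5563 tilt [-0.0051  0.0036] F [-0.8  0.8 -0.2] w 44.1 q [-0.75  0.55  1.86 -0.    0.73 -0.19]
[-99.05143777  87.91233649  28.75733104]
```

View pics/s12.png

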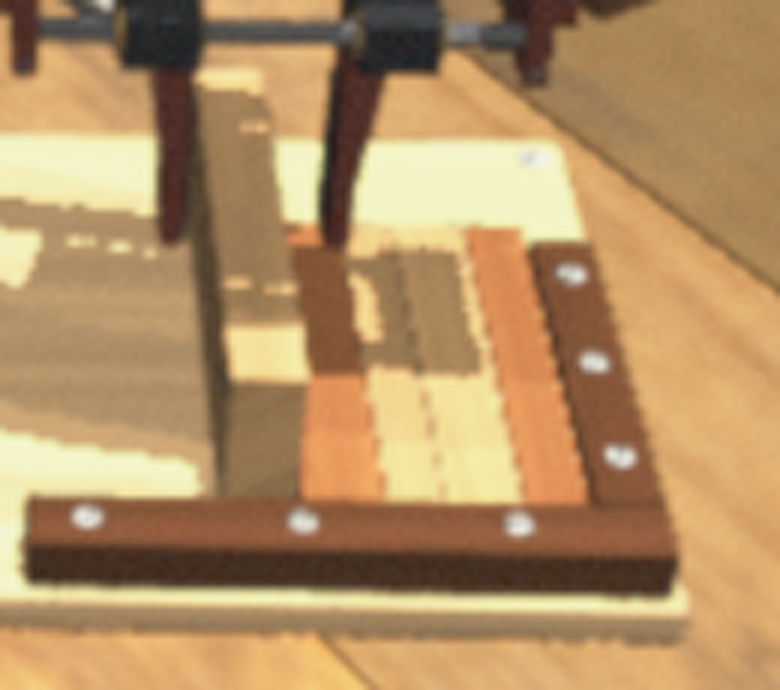

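Request:
move_arm:
  rows:
    - [0, 0, 15, 0, 0.0]
    - [0, 0, 50, 0, 0.0]
    - [0, 0, 90, 0, 0.0]
    - [0, 0, 110, 0, 0.0]
    - [-20, 30, 110, 0, 0.1]
    - [-60, 60, 110, 0, 0.1]
    - [-100, 60, 110, 0, 0.1]
    - [-100, 60, 110, 0, 0.1]

```text
t: 16.68
ee_pos: [313.3, -311.6, 154.6]
orientation: [1.606, 0.898, -1.611]
ft_force: [0.7, 0.7, -0.4]
width: 39.7
```

```bash
python3 - <<'E'
from board import *
o=state(); p=np.load("board.npy"); print(B(p,o["ee_pos"]))
s=get_image("scene")
crop(s,330,270,160,115,5,"pics/s13.png")
crop(get_image("top"),380,165,160,150,5,"pics/t13.png")
print(W(p,[-204.8,121,0]))
E
```

```text
t 16.675 ee [ 313.33 -311.63  154.6 ] jaw -0.5577 tilt [-0.0053  0.0036] F [ 0.7  0.7 -0.4] w 39.7 q [-0.81  0.22  2.05 -0.    0.88 -0.25]
[-217.66042738   85.73915417  139.59632998]
[ 342.8572365 -288.4601563   15.       ]
```

View pics/s13.png

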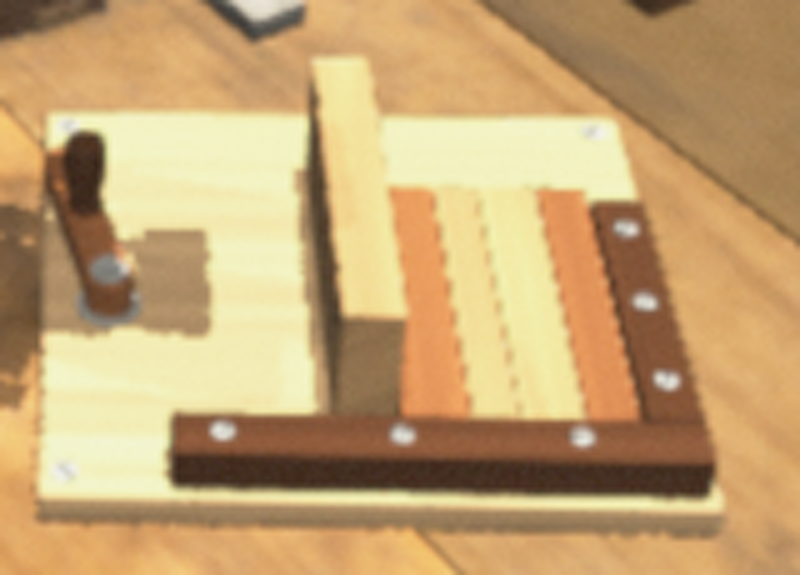

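View pics/t13.png

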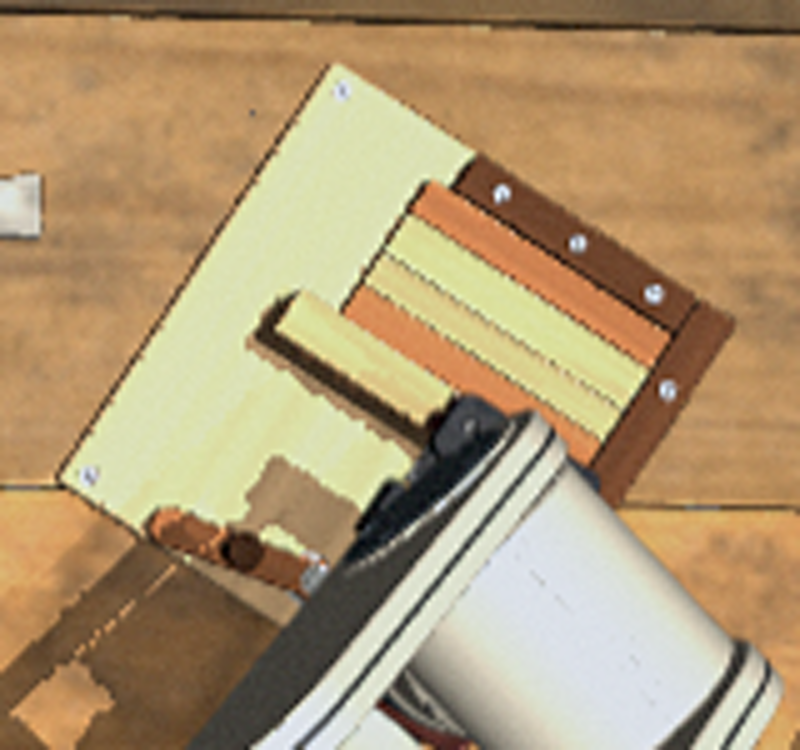

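```bash
python3 - <<'E'
from board import *
p=np.load("board.npy"); Q=lambda X,Y:((X+.5)/5-.5+330,(Y+.5)/5-.5+270)
a=B(p,onz("top",*T(241,549),67)); b=B(p,onz("scene",*Q(86,142),67)); print(a.round(1),b.round(1))
# pivot screw
print(B(p,onz("scene",*Q(109,268),34)).round(1))
for k in (a,b):
    d=k[:2]-[-196,80]; th=np.arctan2(d[0],d[1]); print(th,np.hypot(*d), W(p,[-196+42*np.sin(th),80+42*np.cos(th),0]))
for th in np.arange(-.2,1.6,.2): print(round(th,2),W(p,[-196+42*np.sin(th),80+42*np.cos(th),0])[:2].round(1))
print(W(p,[-154,80,0]))
print("straightedge top:",[B(p,onz("scene",*Q(*c),75)).round(1) for c in((311,60),(368,58),(345,318),(405,318))])
E
```

```text
[-206.  124.   52.] [-205.3  120.1   52. ]
[-195.9   81.5   19. ]
-0.22396220700765823 45.12829682742799 [ 342.38290647 -288.22316967   15.        ]
-0.22893036420535023 41.17350496655786 [ 342.1854584  -288.15568445   15.        ]
-0.2 [ 343.3 -288.6]
0.0 [ 350.9 -292.3]
0.2 [ 357.5 -297.4]
0.4 [ 363.  -303.7]
0.6 [ 367.1 -311. ]
0.8 [ 369.7 -319. ]
1.0 [ 370.7 -327.3]
1.2 [ 370.  -335.7]
1.4 [ 367.6 -343.7]
[ 364.3790729  -350.09172742   15.        ]
straightedge top: [array([-112.1,  167.3,   60. ]), array([-88.4, 169.2,  60. ]), array([-111.5,    7.3,   60. ]), array([-89.9,   7.8,  60. ])]
```

Request:
move_arm:
  rows:
    - [15, 11, 0, 0.11, -0.15]
    - [29, 22, 0, 0.228, -0.15]
    - [29, 22, -30, 0.228, -0.15]
    - [29, 22, -65, 0.228, -0.15]
    - [29, 22, -65, 0.228, -0.15]

```text
t: 17.4
ee_pos: [344.7, -290.2, 88.3]
orientation: [1.446, 1.043, -1.452]
ft_force: [0.8, -1.1, -0.1]
width: 50.3
```

```bash
python3 - <<'E'
from board import *
o=state(); p=np.load("board.npy"); print(B(p,o["ee_pos"]))
s=get_image("scene")
crop(s,310,220,160,150,5,"pics/s14.png")
E
```

```text
t 17.4 ee [ 344.68 -290.22   88.26] jaw -0.3286 tilt [-0.0069  0.0039] F [ 0.8 -1.1 -0.1] w 50.3 q [-0.73  0.35  2.08 -0.    0.72 -0.39]
[-202.31936219  120.46367154   73.26383821]
```

View pics/s14.png

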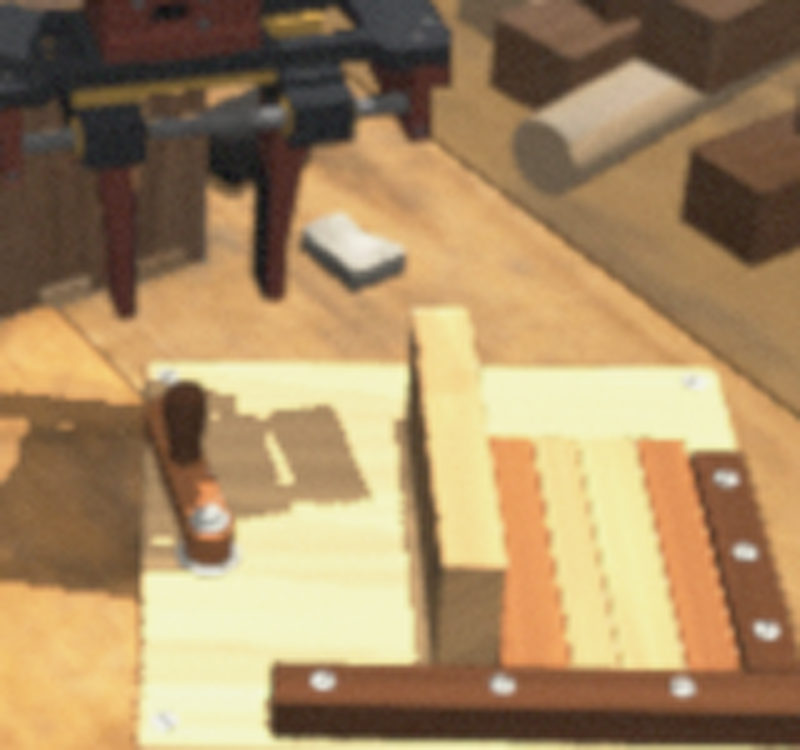

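Request:
move_arm:
  rows:
    - [-2.4, 0.8, -15, 0, -0.15]
    - [-2.4, 0.8, -32, 0, -0.15]
    - [-2.4, 0.8, -48, 0, -0.15]
    - [-2.4, 0.8, -50, 0, -0.15]
    - [-2.4, 0.8, -50, 0, 0.2]
    - [-2.4, 0.8, -50, 0, 0.7]
    - [-2.4, 0.8, -50, 0, 1]
    - [-2.4, 0.8, -50, 0, 1]
    - [-2.4, 0.8, -50, 0, 1]

```text
t: 18.58
ee_pos: [343.0, -290.1, 39.8]
orientation: [1.446, 1.041, -1.451]
ft_force: [-0.6, 0.3, 4.3]
width: 14.5
```

```bash
python3 - <<'E'
from board import *
o=state(); p=np.load("board.npy"); print(B(p,o["ee_pos"]))
s=get_image("scene")
crop(s,310,220,160,150,5,"pics/s15.png")
E
```

```text
t 18.575 ee [ 342.96 -290.14   39.77] jaw -0.3287 tilt [-0.005   0.0024] F [-0.6  0.3  4.3] w 14.5 q [-0.73  0.45  2.1  -0.    0.6  -0.4 ]
[-203.83038528  119.62900591   24.76712682]
```

View pics/s15.png

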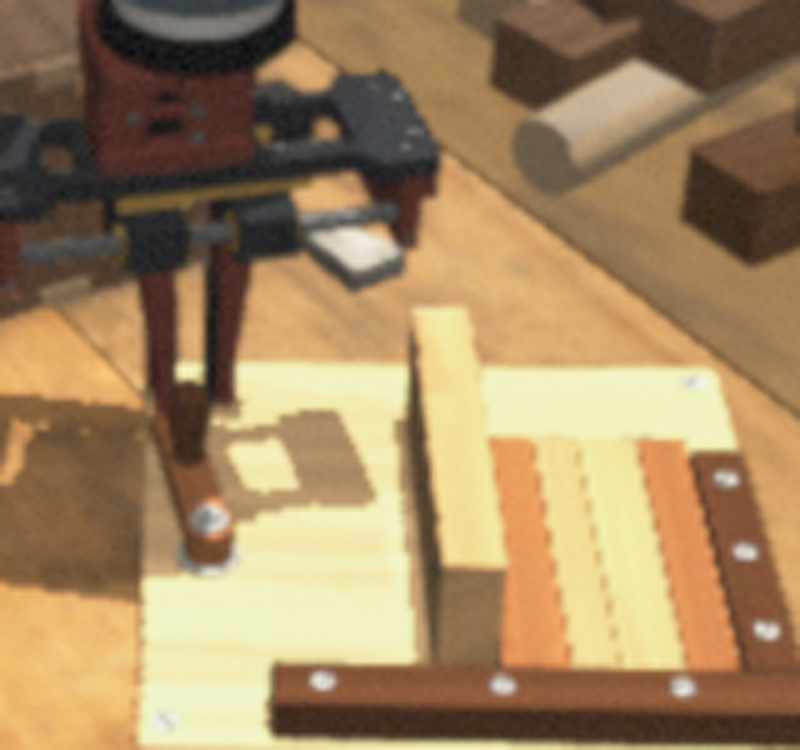

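```bash
python3 - <<'E'
from board import *
for p in [(343,-290.1,39.8),(342.3,-289.4,33),(342.3,-289.4,67)]:
    q=proj("scene",p); print((q-[310,220]+.5)*5-.5)
M=Rot.from_rotvec(ctrl.get_obs()["orientation"]).as_matrix();print(M.round(3))
E
```

```text
[189.1587389  445.73034709]
[186.64697658 458.39103973]
[187.40579775 392.30915308]
[[-0.005  0.946 -0.323]
 [ 0.002 -0.323 -0.946]
 [-1.    -0.006 -0.001]]
```

Request:
move_arm:
  rows:
    - [0, 0, 0, 0, 1]

```text
t: 18.75
ee_pos: [342.9, -290.1, 39.8]
orientation: [1.446, 1.041, -1.451]
ft_force: [-0.3, -0.0, 1.7]
width: 14.4
```

```bash
python3 - <<'E'
from board import *
q=proj("scene",(344.7,-290.2,88.3)); print((q-[310,220]+.5)*5-.5)
M=Rot.from_rotvec([1.446,1.041,-1.451]).as_matrix()
for s in(-25,25):
    q=proj("scene",np.array([344.7,-290.2,88.3])+s*M[:,1]); print((q-[310,220]+.5)*5-.5)
for s in(-8,8):
  for r in (-10,10):
    q=proj("scene",np.array([343,-290.1,39.8])+s*M[:,1]+r*M[:,2]); print(s,r,(q-[310,220]+.5)*5-.5)
i=get_image("scene");crop(i,325,270,50,55,12,"pics/s16.png")
crop(get_image("top"),390,240,80,60,8,"pics/t16.png")
E
```

```text
[194.06391984 348.96285323]
[132.80892797 356.36762532]
[254.90241546 341.60842902]
-8 -10 [164.68826302 433.11969693]
-8 10 [175.49575181 463.40528802]
8 -10 [202.57942671 428.36885338]
8 10 [213.9649615  458.51402145]
```

View pics/s16.png

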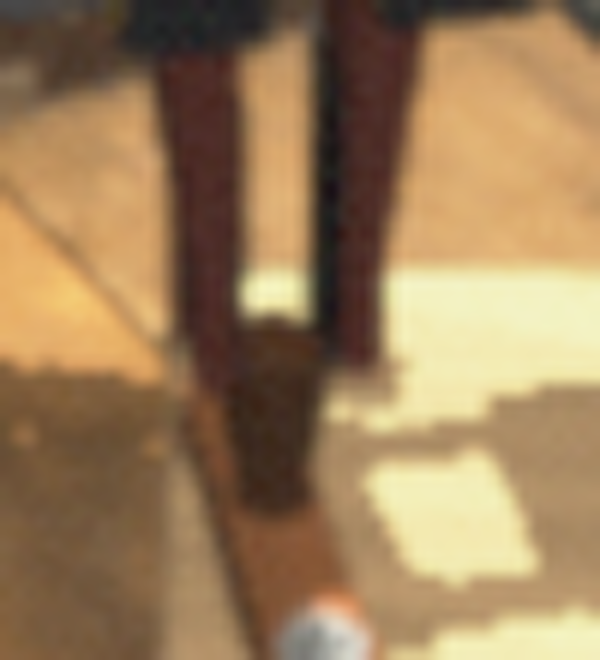

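View pics/t16.png

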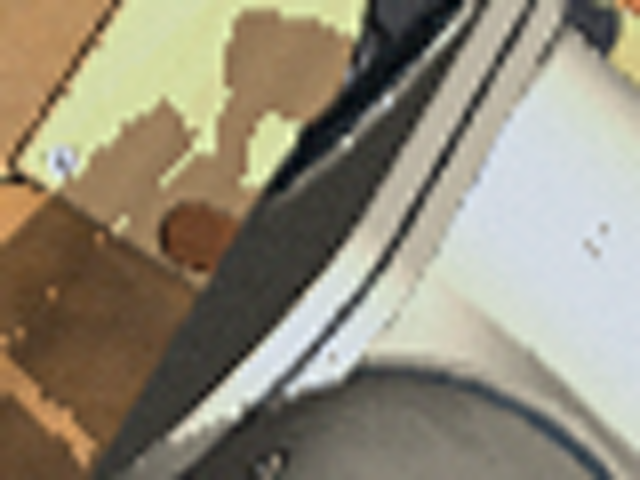

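```bash
python3 - <<'E'
import numpy as np
a=-.5565; ex=np.array([np.cos(a),np.sin(a)]); ey=np.array([-np.sin(a),np.cos(a)])
P=np.array([328.7,-329.1]); t0=np.array([342.9,-290.1])
for th in np.arange(-.207,1.66,.1):
    q=P+42*(np.sin(th)*ex+np.cos(th)*ey); print(round(th,3),(q-t0).round(1),round(-(th+.207),3))
E
```

```text
-0.207 [0.2 0.5] -0.0
-0.107 [ 4.  -1.2] -0.1
-0.007 [ 7.7 -3.2] -0.2
0.093 [11.2 -5.6] -0.3
0.193 [14.4 -8.3] -0.4
0.293 [ 17.3 -11.3] -0.5
0.393 [ 20.  -14.6] -0.6
0.493 [ 22.2 -18.1] -0.7
0.593 [ 24.1 -21.8] -0.8
0.693 [ 25.7 -25.7] -0.9
0.793 [ 26.8 -29.8] -1.0
0.893 [ 27.5 -33.9] -1.1
0.993 [ 27.8 -38.1] -1.2
1.093 [ 27.7 -42.3] -1.3
1.193 [ 27.1 -46.5] -1.4
1.293 [ 26.2 -50.6] -1.5
1.393 [ 24.8 -54.5] -1.6
1.493 [ 23.1 -58.3] -1.7
1.593 [ 21. -62.] -1.8
```

Request:
move_arm:
  rows:
    - [4, -1.2, 0, -0.1, 1]
    - [7.7, -3.2, 0, -0.2, 1]
    - [11.2, -5.6, 0, -0.3, 1]
    - [14.4, -8.3, 0, -0.4, 1]
    - [17.3, -11.3, 0, -0.5, 1]
    - [20, -14.6, 0, -0.6, 1]
    - [20, -14.6, 0, -0.6, 1]

```text
t: 19.73
ee_pos: [362.5, -305.1, 39.7]
orientation: [1.853, 0.622, -1.857]
ft_force: [-4.9, -2.8, 4.4]
width: 14.6
```

```bash
python3 - <<'E'
from board import *
o=state(); p=np.load("board.npy"); print(B(p,o["ee_pos"]))
s=get_image("scene")
crop(s,320,240,150,130,5,"pics/s17.png")
E
```

```text
t 19.725 ee [ 362.54 -305.13   39.74] jaw -0.929 tilt [-0.0035  0.0046] F [-4.9 -2.8  4.4] w 14.6 q [-0.73  0.47  2.05  0.    0.63  0.2 ]
[-179.28257333  117.22488727   24.74285801]
```

View pics/s17.png

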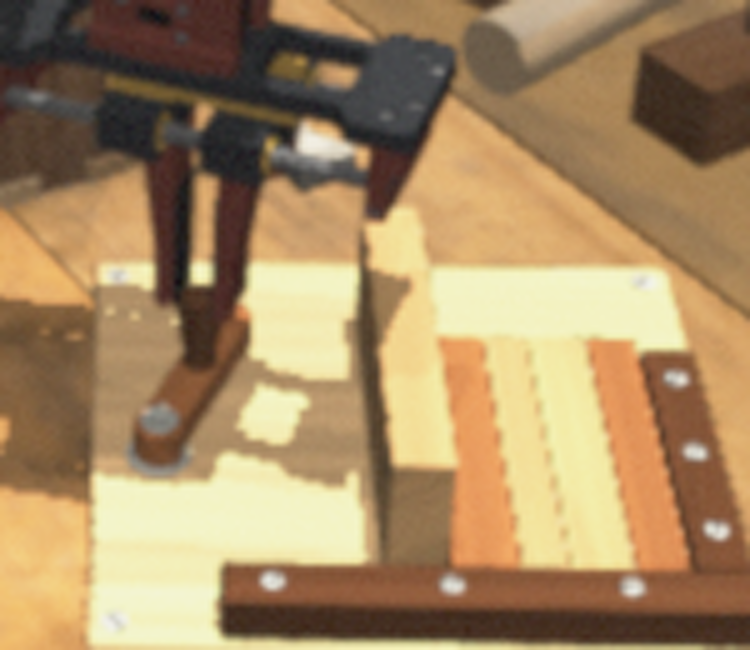

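Request:
move_arm:
  rows:
    - [2.6, -3.1, 0, -0.1, 1]
    - [4.5, -6.8, 0, -0.2, 1]
    - [6.1, -10.7, 0, -0.3, 1]
    - [7.2, -14.8, 0, -0.4, 1]
    - [7.9, -18.9, 0, -0.5, 1]
    - [8.2, -23.1, 0, -0.6, 1]
    - [8.1, -27.3, 0, -0.7, 1]
    - [7.5, -31.5, 0, -0.8, 1]
    - [6.6, -35.6, 0, -0.9, 1]
    - [5.2, -39.5, 0, -1.0, 1]
    - [5.2, -39.5, 0, -1.0, 1]

```text
t: 21.15
ee_pos: [366.8, -344.0, 39.7]
orientation: [-2.023, 0.359, 2.025]
ft_force: [-3.2, 1.2, 7.1]
width: 14.8
```

```bash
python3 - <<'E'
from board import *
o=state(); p=np.load("board.npy"); print(B(p,o["ee_pos"]))
s=get_image("scene")
crop(s,320,240,150,130,5,"pics/s18.png")
E
```

```text
t 21.15 ee [ 366.84 -344.03   39.67] jaw -1.9283 tilt [0.0006 0.0067] F [-3.2  1.2  7.1] w 14.8 q [-0.78  0.5   1.99  0.01  0.66  1.14]
[-155.10728675   86.44560638   24.66655995]
```

View pics/s18.png

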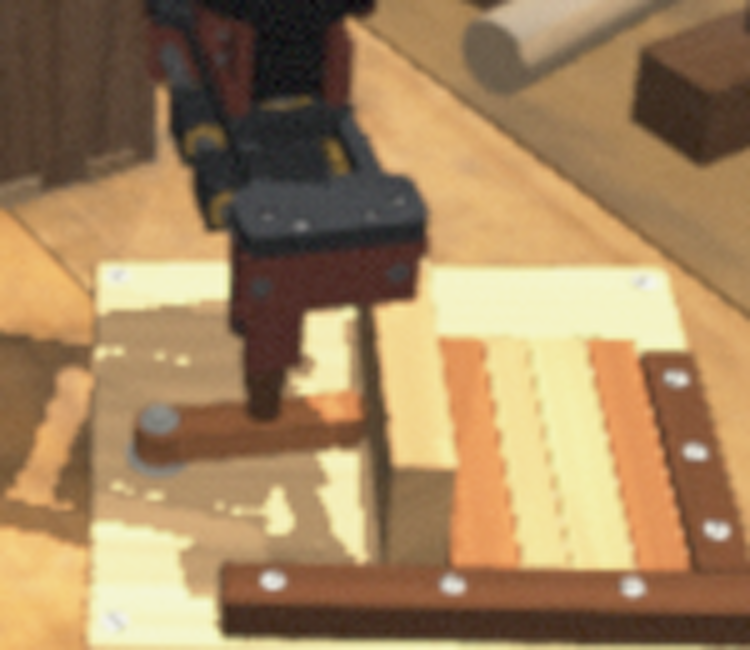

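Request:
move_arm:
  rows:
    - [-0.4, -2.2, 0, -0.05, 1]
    - [-0.8, -4.4, 0, -0.1, 1]
    - [-1.8, -6.2, 0, -0.15, 1]
    - [-2.6, -7.6, 0, -0.18, 1]
    - [-2.6, -7.6, 0, -0.18, 1]
    - [-2.6, -7.6, 0, -0.18, 1]

```text
t: 21.95
ee_pos: [364.4, -347.4, 39.6]
orientation: [-1.911, 0.514, 1.917]
ft_force: [8.5, 20.0, 11.7]
width: 15.0
```

```bash
python3 - <<'E'
from board import *
o=state(); p=np.load("board.npy"); print(B(p,o["ee_pos"]))
s=get_image("scene")
crop(s,320,240,150,130,5,"pics/s19.png")
E
```

```text
t 21.95 ee [ 364.35 -347.38   39.55] jaw -2.1079 tilt [0.0008 0.013 ] F [ 8.5 20.  11.7] w 15.0 q [-0.79  0.5   1.98  0.02  0.67  1.3 ]
[-155.45087514   82.28753755   24.55070969]
```

View pics/s19.png

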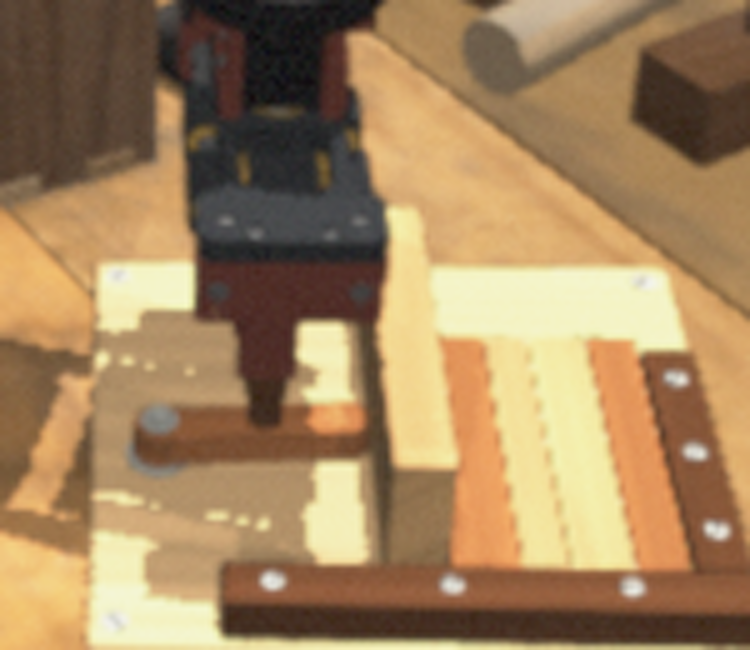

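Request:
move_arm:
  rows:
    - [-1.5, -4.2, 0, -0.02, 1]
    - [-2.5, -5.5, 0, -0.03, 1]
    - [-3, -6.5, 0, -0.03, 1]
    - [-3, -6.5, 0, -0.03, 1]

```text
t: 22.5
ee_pos: [363.4, -348.5, 39.6]
orientation: [-1.888, 0.532, 1.894]
ft_force: [18.3, 29.4, 10.7]
width: 14.7
```

```bash
python3 - <<'E'
from board import *
o=state(); p=np.load("board.npy"); print(B(p,o["ee_pos"]))
s=get_image("scene")
crop(s,340,300,80,55,10,"pics/s20.png")
E
```

```text
t 22.5 ee [ 363.37 -348.52   39.58] jaw -2.1397 tilt [0.0029 0.0209] F [18.3 29.4 10.7] w 14.7 q [-0.8   0.5   1.98  0.03  0.67  1.32]
[-155.68798404   80.80010364   24.58243377]
```

View pics/s20.png

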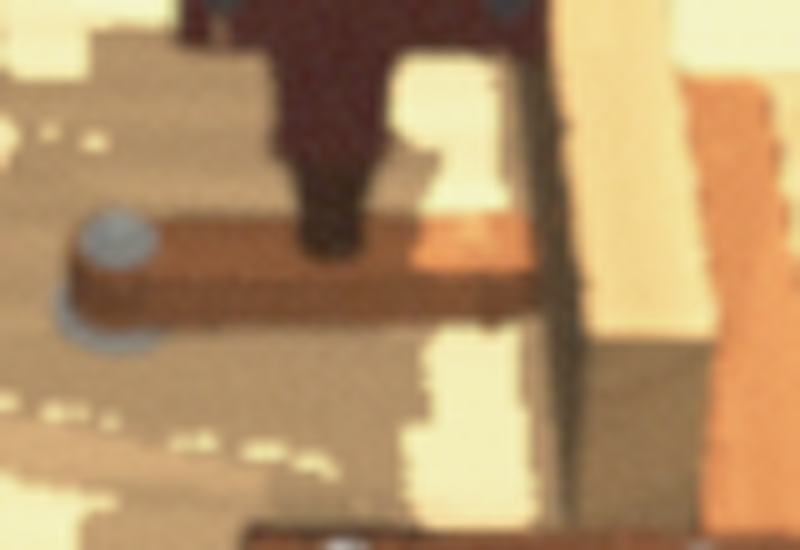

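```bash
python3 - <<'E'
from board import *
p=np.load("board.npy")
for th in(1.45,1.5,1.57,1.62):
  L=[]
  for r,off in((5,9),(80,9),(5,-9),(80,-9),(0,0)):
    x=-196+r*np.sin(th)+off*np.cos(th); y=80+r*np.cos(th)-off*np.sin(th)
    q=proj("scene",W(p,[x,y,17.5])); L.append((((q-[340,300])+.5)*10-.5).round().tolist())
  print(th,L)
E
```

```text
1.45 [[149.0, 275.0], [526.0, 251.0], [137.0, 216.0], [508.0, 193.0], [118.0, 247.0]]
1.5 [[147.0, 276.0], [527.0, 265.0], [140.0, 217.0], [514.0, 206.0], [118.0, 247.0]]
1.57 [[144.0, 278.0], [527.0, 284.0], [143.0, 218.0], [520.0, 224.0], [118.0, 247.0]]
1.62 [[142.0, 278.0], [526.0, 297.0], [145.0, 219.0], [523.0, 237.0], [118.0, 247.0]]
```

Request:
move_arm:
  rows:
    - [0, 0, 0, 0, 1]
    - [0, 0, 0, 0, 0.4]
    - [0, 0, 0, 0, 0.1]
    - [0, 0, 0, 0, 0.1]
    - [0, 0, 0, 0, 0.1]

```text
t: 23.18
ee_pos: [363.2, -348.7, 39.5]
orientation: [-1.888, 0.533, 1.894]
ft_force: [0.0, -0.6, -0.3]
width: 39.7
```

Request:
move_arm:
  rows:
    - [0, 0, 20, 0, 0.1]
    - [0, 0, 50, 0, 0.1]
    - [0, 0, 90, 0, 0.1]
    - [-20, 40, 120, 0, 0.1]
    - [-20, 90, 140, 0, 0.1]
    - [-20, 130, 140, 0, 0.1]
    - [-20, 130, 140, 0, 0.1]

```text
t: 24.05
ee_pos: [342.6, -216.8, 179.7]
orientation: [-1.889, 0.53, 1.896]
ft_force: [0.6, -0.6, 0.0]
width: 39.4
```

```bash
python3 - <<'E'
from board import *
o=state()
s=get_image("scene")
crop(s,340,300,80,55,10,"pics/s21.png");crop(s,330,270,160,115,5,"pics/s21b.png")
t=get_image("top");cv2.imwrite("pics/t21f.png",t);crop(t,380,165,160,150,5,"pics/t21.png")
E
```

```text
t 24.05 ee [ 342.63 -216.78  179.72] jaw -2.1375 tilt [0.0028 0.0211] F [ 0.6 -0.6  0. ] w 39.4 q [-0.61  0.13  2.1   0.02  0.93  1.51]
```

View pics/s21.png

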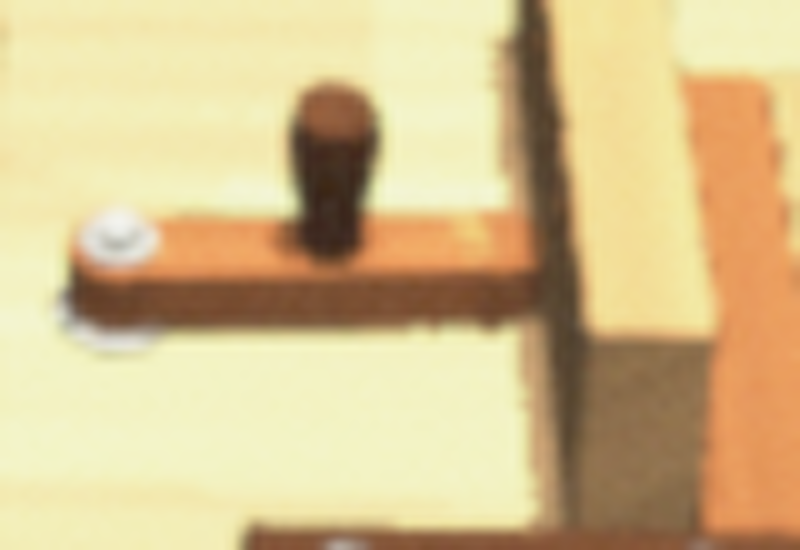

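View pics/s21b.png

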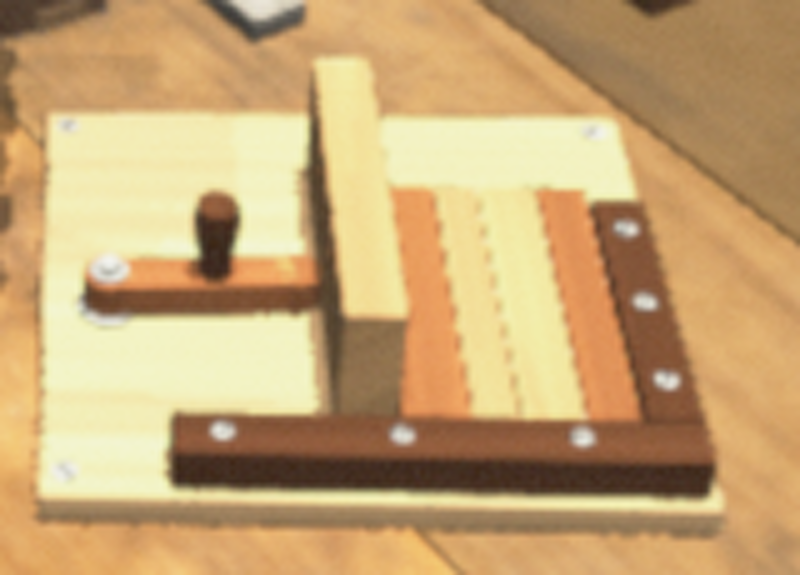

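View pics/t21.png

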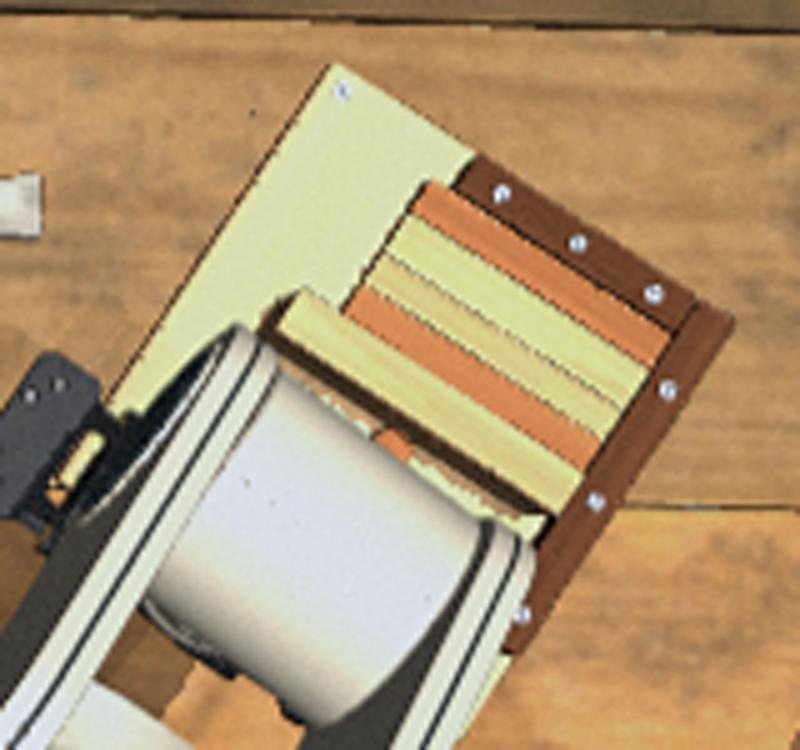

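```bash
python3 - <<'E'
import cv2,numpy as np
a=cv2.imread("pics/top0.png").astype(int);b=cv2.imread("pics/t21f.png").astype(int)
for n,(x0,y0,x1,y1) in dict(roller=(180,212,225,232),pack=(330,185,352,217),stone=(366,196,392,216)).items():
    print(n,np.abs(a-b)[y0:y1,x0:x1].mean())
from h import *
Q=lambda X,Y:((X+.5)/5-.5+330,(Y+.5)/5-.5+270)
from board import B
p=np.load("board.npy")
print("straightedge top:",[B(p,onz("scene",*Q(*c),75)).round(1) for c in((313,60),(370,58),(345,318),(406,318))])
E
```

```text
roller 3.0037037037037035
pack 3.1860795454545454
stone 3.1846153846153844
straightedge top: [array([-111.2,  167.3,   60. ]), array([-87.6, 169.2,  60. ]), array([-111.5,    7.3,   60. ]), array([-89.5,   7.8,  60. ])]
```

The bystanders haven't moved. The straightedge middle is at x ≈ -100, y ≈ 88 mm, standing parallel to the fence. Handing in.

```bash
python3 - <<'E'
from workcell import ctrl
print(ctrl.close_job())
E
```

```text
the job is handed in; nothing more can be done
None
```

The job is done and handed in at about 24 s of the 64 s allowed, but no verdict was reported. I gripped the straightedge, carried it over the drawer box and pushed the stave ends against the end stop. I then turned it, closed the row against the fence and left it standing along the front. Last, I pinched the lever's knob and swung the lever round against the straightedge.

**Last checks:**
- **Row and straightedge:** The pictures show the staves flat, with the row closed against fence and stop. The straightedge's middle is about 100 mm in front of the fence and 88 mm from the end stop, standing parallel to the fence.
- **Lever:** It reads about 1.54 rad from the picture, short of the nominal 1.57 but above the required 1.46. Its pressing force was not measured directly. The resistance while swinging it rose to about 35 N, and the nose stayed in contact after release.
- **Surroundings:** The roller, pack and stone look unmoved, and the arm is clear of everything.

**Disagreement:** In the pictures the fingertips sat about 20 mm higher than the reported tool point. On the 18 mm knob the gripper read about 14.5 mm, probably because the knob tapers. Both grips held.

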